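Rinse and brush out the beakers

TASK

Turn the rinse valve's handle until its pointer lines up with the brass setting tab, then take the brush and scrub out every beaker there is, from the largest to the smallest: in each, brush down to the bottom, up to the top, and down to the bottom again. When all are brushed, hang the brush back in its holder, turn the valve's pointer back to the thick black shut mark, and set every beaker down gently, upright and wholly on the draining mat. Leave the other things on the bench alone.

Things in the scene. Friction and masses are not known exactly. Their poses are not given: they have to be found in the camera images.
- valve (a joint): rinse-valve handle angle (rad), counter-clockwise from above, 0 = pointer at the shut mark; stops at -0.35 and 2.9, stays where left (0.06 N m). Black upright bar 16 mm thick, 60 mm long (32 mm behind to 28 mm ahead of the axis), 46 to 80 mm above the bench; low nose (46 to 60 mm high) out to 47 mm on the pointer side; white line on the pointer half
- valve_base: fixed round valve with white dial plate, 124 mm across, dial plate top 40 mm above the bench; origin on the vertical turning axis at bench level; +x points to the shut mark, a thick black line (20 x 5 mm) on the dial; thin ticks every 15 degrees run counter-clockwise from it; a steel pipe leaves on the side opposite
- valve_pointer (a point): tip of the handle's pointer nose, 47 mm from the axis, 60 mm above the bench; x axis points outward along the pointer
- tab_mark (a point): brass setting tab on the dial rim, 60 mm from the valve axis, 42 mm above the bench, at a different place each time, 1.2 to 2.4 rad counter-clockwise of the shut mark; x axis points outward from the valve axis
- brush: bottle brush, hanging upright in its holder. Origin at the lower tip of the bristle head, z axis up along the handle. Head 28 mm thick from 0 to 57 mm, 8 mm stem, black collar disc 48 mm wide from 130 to 135 mm, then a round wooden handle 16 mm thick from 135 to 235 mm. 60 g, balanced below the collar
- holder: fixed grey brush holder: upright tube on a 100 mm square foot, outside 52 mm, bore 36 mm, rim 140 mm above the bench; origin on its axis at bench level. The brush hangs in the bore by its collar on the rim, tip 10 mm above the bench
- mat: fixed grey ribbed draining mat, 280 mm (its x) by 170 mm (its y), 4 mm thick; origin at the centre of its underside
- beaker_large: large beaker of milky plastic, may be absent; 64 mm outside diameter, 120 mm tall, straight wall 3 mm, floor 5 mm thick, open top; origin at the centre of its underside, z up; about 110 g
- beaker_middle: middle beaker of milky plastic, may be absent; 60 mm outside diameter, 95 mm tall, straight wall 3 mm, floor 5 mm thick, open top; origin at the centre of its underside, z up; about 90 g
- beaker_small: small beaker of milky plastic, may be absent; 51 mm outside diameter, 75 mm tall, straight wall 3 mm, floor 5 mm thick, open top; origin at the centre of its underside, z up; about 70 g
- wash_bottle: bystander, leave alone: squeeze wash bottle with bent spout, 62 mm wide, 180 mm tall; origin at its underside
- amber_bottle: bystander, leave alone: amber glass bottle, 56 mm wide, 130 mm tall; origin at its underside
- reagent_bottle: bystander, leave alone: white bottle, 52 mm wide, 110 mm tall; origin at its underside
- stopper: bystander, leave alone: cork stopper, 28 mm wide, 24 mm tall; origin at its underside
- weighing_jar: bystander, leave alone: green glass cylinder, 44 mm wide, 35 mm tall; origin at its underside
- white_jar: bystander, leave alone: squat white jar, 66 mm wide, 80 mm tall; origin at its underside
There are look-alikes about, which are no part of the job. Leave any green look-alike of the brush alone. What is shaped like the beaker_large but blue is not meant.

How it is judged (in metres and radians):
On the way, in this order (a step that is already met when the one before it is completed fails the run):
1. the valve handle's pointer is turned to the brass setting tab (within 6 degrees) and stays there (angle between the x axis of valve_pointer and the x axis of tab_mark, either way round below 0.1 rad and horizontal distance between valve_pointer and tab_mark below 0.03 m and velocity of joint valve between -0.05 and 0.05 rad/s), for 0.4 s.
2. the brush tip is down at the bottom inside the large beaker (z of brush in the frame of beaker_large below 0.019 m and horizontal distance between brush and beaker_large below 0.028 m and angle between beaker_large's own z axis and vertical below 0.35 rad), for 0.05 s.
3. the brush tip is drawn up to the upper half of the large beaker (z of brush in the frame of beaker_large above 0.054 m and horizontal distance between brush and beaker_large below 0.028 m and angle between beaker_large's own z axis and vertical below 0.35 rad), for 0.05 s.
4. the brush tip is down at the bottom of the large beaker a second time (all of step 2), for 0.05 s.
5. the brush tip is down at the bottom inside the middle beaker (z of brush in the frame of beaker_middle below 0.019 m and horizontal distance between brush and beaker_middle below 0.026 m and angle between beaker_middle's own z axis and vertical below 0.35 rad), for 0.05 s.
6. the brush tip is drawn up to the upper half of the middle beaker (z of brush in the frame of beaker_middle above 0.04275 m and horizontal distance between brush and beaker_middle below 0.026 m and angle between beaker_middle's own z axis and vertical below 0.35 rad), for 0.05 s.
7. the brush tip is down at the bottom of the middle beaker a second time (all of step 5), for 0.05 s.
8. the brush tip is down at the bottom inside the small beaker (z of brush in the frame of beaker_small below 0.019 m and horizontal distance between brush and beaker_small below 0.0215 m and angle between beaker_small's own z axis and vertical below 0.35 rad), for 0.05 s.
9. the brush tip is drawn up to the upper half of the small beaker (z of brush in the frame of beaker_small above 0.03375 m and horizontal distance between brush and beaker_small below 0.0215 m and angle between beaker_small's own z axis and vertical below 0.35 rad), for 0.05 s.
10. the brush tip is down at the bottom of the small beaker a second time (all of step 8), for 0.05 s.
At the end, for the whole second after the job is handed in: Valve pointer within 0.1 rad of the shut mark; brush hanging upright in its holder (within 9 mm of its axis, collar on the rim); every beaker present standing upright and still with its whole base on the draining mat (6 mm overhang allowed); all released (value of joint valve between -0.1 and 0.1 rad and horizontal distance between brush and holder below 0.009 m and height (world z) of brush below 0.018 m and angle between each of brush, beaker_large, beaker_middle, beaker_small's own z axis and vertical below 0.12 rad and linear speed of each of brush, beaker_large, beaker_middle, beaker_small below 0.03 m/s and x of beaker_large in the frame of mat between -0.114 and 0.114 m and y of beaker_large in the frame of mat between -0.059 and 0.059 m and z of beaker_large in the frame of mat between 0 and 0.01 m and x of beaker_middle in the frame of mat between -0.116 and 0.116 m and y of beaker_middle in the frame of mat between -0.061 and 0.061 m and z of beaker_middle in the frame of mat between 0 and 0.01 m and x of beaker_small in the frame of mat between -0.1205 and 0.1205 m and y of beaker_small in the frame of mat between -0.0655 and 0.0655 m and z of beaker_small in the frame of mat between 0 and 0.01 m); the robot touches nothing.
It fails at once if a bystander is shoved more than 5 cm from its place (distance of any of wash_bottle, amber_bottle, reagent_bottle, stopper, weighing_jar, white_jar from where it was at the start of the episode above 0.05 m).
It fails at once if the brush is lowered upright anywhere but in its holder while the pointer is more than 10 degrees off the setting tab (horizontal distance between brush and holder above 0.1 m and height (world z) of brush below 0.03 m and angle between brush's own z axis and vertical below 0.5 rad and (angle between the x axis of valve_pointer and the x axis of tab_mark, either way round above 0.175 rad or horizontal distance between valve_pointer and tab_mark above 0.035 m)).
It fails at once if a beaker is dropped or slammed onto the mat (over 80 N) (contact force between any of beaker_large, beaker_middle, beaker_small and mat above 80 N).
Of beaker_large, beaker_middle, beaker_small only 2 to 3 are there at a start; the rules pass over those that are not, and their reading is None.
At some moment in a run one of beaker_large, beaker_middle, beaker_small may be knocked a few centimetres aside while the robot is not near it.
It also fails if it takes over 210 s, if anything falls off the work surface, if the arm or the gripper's body presses on something with over 40 N, if the wrist force passes 120 N, or if a joint passes its speed limit or range.

ROBOT

A 7-joint arm with a two-finger parallel gripper is mounted at the origin on the work surface. World frame = base frame: x ahead of the robot, y to its left, z up, the work surface at z = 0. Lengths are in mm, angles in rad, forces in N, time in s.
With the tool pointing down it reaches from about 425 to 875 mm from the base axis. Payload 4.7 kg.
Tool frame: the origin (TCP) lies between the finger pads; the fingertips stand 17 mm ahead of it and the grasp point (between the pads) lies 2 mm behind it; z points along the fingers, y is the line along which they close (so a half turn about z gives the same grasp; the last joint's range is limited). The gripper opens to 85 mm and grips with 20 to 120 N. Pads are 22 mm wide; open, the fingers measure 114 mm over their backs; the gripper's body (76 mm by 85 mm) begins 54 mm behind the grasp point. The pads swing forward as they close: fully open they stand 13 mm farther back than shut.
Start: joints at [1.286, 0.321, -0.07, 1.45, 0.023, 1.371, -0.057], TCP at [191.323, -621.223, 248.349] pointing down, gripper open.
Joint ranges: [-2.86, 2.86], [-0.3, 2.09], [-1.38, 1.24], [0.06, 2.45], [-1.56, 4.7], [0.09, 2.05], [-2.69, 2.69]. Speed limits (rad/s): [2.57, 2.57, 3.14, 3.14, 3.14, 3.14, 3.14].

INTERFACE

Orientations are given as a unit quaternion [x, y, z, w].
In Python, from cell import arm gives the robot as it stands.
- The arm moves only by the tool carry_out, never from a script. Its argument "targets" is a list of rows, each an object with "translation": the shift along the tool's x, y, z in units of 0.25 m (1.0 is 0.25 m), a list of three; "delta_rot": the turn, a rotation vector about the tool's x, y, z in units of 90 degrees (1.0 is 90 degrees), a list of three. A call has 1 to 20 rows; each row shifts and turns the commanded pose from where the row before left it, along the tool's axes as they then stand; what a row does not reach is not made up. A row lasts 1/12 s, in which the tool goes at most 41.7 mm and 7.16 degrees, less where a joint would pass 70% of its speed; a pose out of reach is approached as far as the arm can. A call with a number of a shift or a turn outside -1 to 1 is refused whole. A call with a gripper value outside its range is refused whole. "grip" is the opening in per cent of the stroke, from 0 (shut) to 100 (fully open), set as the call begins (left out, the last holds). The fingers move at their own pace and stop on an object; "newtons" is the grip in N (left out, the last holds). Time passes only in rows, so rows that do not move let the fingers close. It gives the time, the measured TCP pose, the force, the opening and the grip force at its end, in the units of the state.
- arm.get_state(): the state, without advancing time (a new reading comes with each control period).
- arm.snapshot(name): name is "side" or "top" or "wrist"; returns the picture (400x640x3 uint8, red, green, blue); there is no depth.
- arm.get_calibration(name): a dict with "fx", "fy", "cx", "cy" (pixels), "k1" (the pictures are not rectified: a ray, as slopes to the right and down, at radius r is drawn at 1 + k1 r^2 times it, then the intrinsics apply), "world_to_cam" (4x4, takes a point from world to camera coordinates); the wrist camera has in their place "hand_eye" (4x4, takes a point from camera to tool coordinates, whose origin is the TCP and whose axes are the flange's). Camera axes: x right, y down, z forward; pixel columns grow to the right and rows downward; lengths in mm; the calibration is good to about 2 mm. A picture is of the moment at which its call begins: read the wrist's pose just before it. get_calibration takes no time and is no camera call.
- arm.close_job(): hands the job in; it is judged then, once.
The state is a dict: "time": time; "joints": joint angles; "dq": joint speeds; "joint_efforts": joint torques, N m; "tcp_pos": TCP position; "tcp_rot": TCP orientation; "force": force on the tool from outside, world axes, zero at the start; "moment": the same for the moment, N m; "finger_gap": finger opening in mm; "grasp_force": force on a finger pad.
Only numpy, scipy, OpenCV 4.12 (cv2) and the standard library are available. Lean on these libraries where they do the work, as an engineer would, in place of code of your own. Each camera call takes 0.05 s, during which the arm holds its last target. There are 200 camera calls.

## Working session

There is one attempt and no reset: what is moved stays moved. The work goes in short steps, Python scripts to look and compute and a tool call to move; the robot and the scene stay as the last step left them, time stands still between calls to the robot, and variables do not carry over. Pictures are saved under pics/ and viewed, at most 14 in all, crops included, and the job is handed in when it is done.

Besides the shell and the picture viewer there is one more tool, called after "Emit:" as a command line: name --argument value ..., lists and objects as JSON in quotes. carry_out: Moves the arm, as the interface text tells. Its arguments: {"type":"object","properties":{"targets":{"type":"array","items":{"type":"object","properties":{"translation":{"type":"array","items":{"type":"number"}},"delta_rot":{"type":"array","items":{"type":"number"}}}}},"grip":{"type":"number"},"newtons":{"type":"number"}},"required":["targets"]}

```bash
mkdir -p pics; cat > h.py <<'E'
import numpy as np, cv2
from cell import arm
from scipy.spatial.transform import Rotation as R
def cam(n,st=None):
    c=arm.get_calibration(n)
    if n=="wrist":
        st=st or arm.get_state()
        T=np.eye(4);T[:3,:3]=R.from_quat(st["tcp_rot"]).as_matrix();T[:3,3]=st["tcp_pos"]
        M=T@np.array(c["hand_eye"])
    else: M=np.linalg.inv(np.array(c["world_to_cam"]))
    return c,M
def ray(n,u,v,st=None):
    c,M=cam(n,st)
    K=np.array([[c["fx"],0,c["cx"]],[0,c["fy"],c["cy"]],[0,0,1.]])
    p=cv2.undistortPoints(np.array([[[u,v]]],float),K,np.array([c["k1"],0,0,0,0.]),None,None,)[0,0] 
    d=M[:3,:3]@np.array([p[0],p[1],1]);return M[:3,3],d/np.linalg.norm(d)
def plane(n,u,v,z,st=None):
    o,d=ray(n,u,v,st);return o+d*(z-o[2])/d[2]
def proj(n,P,st=None):
    c,M=cam(n,st);P=np.atleast_2d(P);q=(np.linalg.inv(M)@np.c_[P,np.ones(len(P))].T)[:3]
    s=q[:2]/q[2];s=s*(1+c["k1"]*(s**2).sum(0))
    return np.c_[c["fx"]*s[0]+c["cx"],c["fy"]*s[1]+c["cy"]]
def save(n,f):
    st=arm.get_state();im=arm.snapshot(n);cv2.imwrite("pics/"+f,im[:,:,::-1]);return im,st
E
python3 - <<'E'
from h import *
print(arm.get_state())
for n in("top","side","wrist"):
    save(n,n+"0.png");c,M=cam(n);print(n,c["fx"],c["k1"],M.round(2).tolist())
E
```

```text
{'time': 0.0, 'joints': array([ 1.28607428,  0.32183681, -0.07008346,  1.45167427,  0.02259327,
        1.37082425, -0.05691795]), 'dq': array([ 0.00166903, -0.00152067,  0.00030708,  0.00089866,  0.00072338,
       -0.00092664,  0.00032892]), 'joint_efforts': array([-1.35974551e-03, -4.93584323e+01, -3.83308958e-01, -3.14336729e+01,
        1.27249592e-02,  1.13652155e-02, -2.79520782e-05]), 'tcp_pos': array([ 191.16040362, -620.71638107,  247.21487653]), 'tcp_rot': array([ 9.88857701e-01,  1.48860646e-01, -1.91716662e-04, -9.58873503e-04]), 'force': array([-0.91106457,  0.28073774,  0.67948867]), 'moment': array([ 0.00928347, -0.03585978,  0.0162359 ]), 'grasp_force': 0.0, 'finger_gap': 85.50709685767407}
top 372.1331563937473 -0.06936383432493677 [[-0.02, -1.0, 0.07, 534.68], [-1.0, 0.02, 0.04, 9.77], [-0.05, -0.07, -1.0, 896.06], [0.0, 0.0, 0.0, 1.0]]
side 421.19100403574095 0.009867492593946857 [[-0.7, -0.37, 0.61, 70.16], [-0.71, 0.34, -0.61, 547.32], [0.02, -0.86, -0.5, 526.3], [0.0, 0.0, 0.0, 1.0]]
wrist 314.40337268751296 -0.05957110983303525 [[0.3, -0.91, -0.28, 263.87], [-0.96, -0.28, -0.09, -599.68], [-0.0, 0.3, -0.96, 373.13], [0.0, 0.0, 0.0, 1.0]]
```

View pics/top0.png

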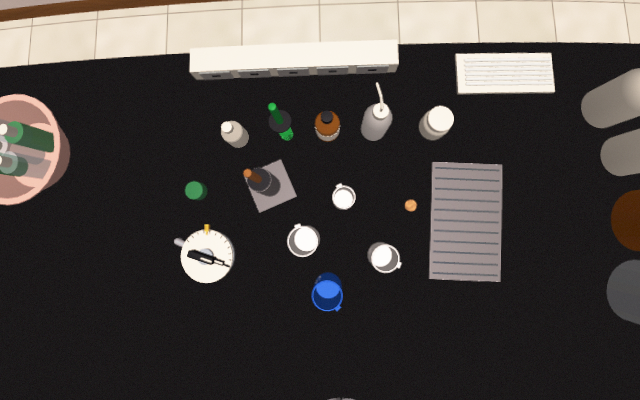

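View pics/side0.png

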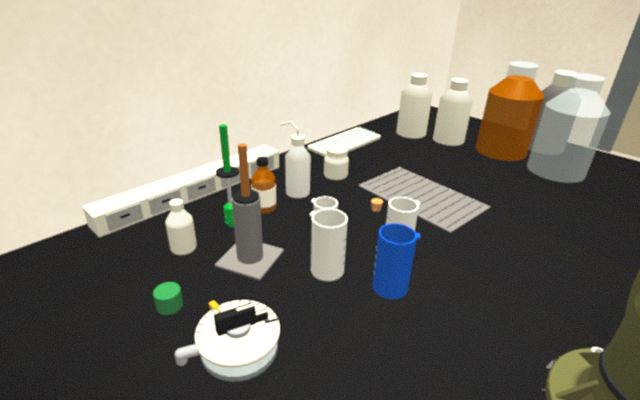

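Top view: three white beakers at (303,240) large, (384,257) middle, (344,197) small; blue decoy (327,292); valve (207,256) with brass tab (207,229); holder tube (265,180) with brush handle; mat (466,222). Now measuring.

```bash
python3 - <<'E'
from h import *
im=cv2.imread("pics/top0.png")
cr=im[150:320,170:420];cv2.imwrite("pics/c0.png",cv2.resize(cr,(800,544),interpolation=cv2.INTER_CUBIC))
hsv=cv2.cvtColor(im,cv2.COLOR_BGR2HSV)
w=((hsv[...,2]>90)&(hsv[...,1]<60)).astype(np.uint8)
n,l,s,c=cv2.connectedComponentsWithStats(w)
for i in range(1,n):
    if s[i,4]>150 and 150<c[i,1]<320 and 170<c[i,0]<520:
        p=cv2.convexHull(np.argwhere(l==i)[:,::-1].astype(np.int32))
        print(s[i],c[i].round(1),cv2.minEnclosingCircle(p),cv2.minAreaRect(p))
E
```

```text
[ 249  160   48   53 1024] [274.4 188.2] ((270.0, 186.0), 28.231287002563477) ((269.5969543457031, 185.52305603027344), (41.2282829284668, 41.268157958984375), 66.50143432617188)
[ 429  162   73  120 8343] [465.6 221.7] ((466.0, 221.5), 68.52928924560547) ((465.3490905761719, 221.4971160888672), (71.53443908691406, 118.5072021484375), 1.0809242725372314)
[332 183  24  27 483] [343.2 196.5] ((342.5, 196.0), 13.463011741638184) ((343.2931213378906, 197.01724243164062), (23.583309173583984, 24.326087951660156), 21.801406860351562)
[287 223  33  34 849] [302.7 240.3] ((302.3699645996094, 239.6018829345703), 17.255109786987305) ((302.5000305175781, 240.50003051757812), (30.857736587524414, 32.64659118652344), 26.56505012512207)
[ 174  229   60   54 2086] [206.4 255.3] ((202.4335174560547, 252.860107421875), 31.631847381591797) ((207.04721069335938, 255.6357421875), (53.79525375366211, 54.123775482177734), 70.82099914550781)
[368 242  34  31 786] [384.  257.3] ((384.5, 257.5), 18.179758071899414) ((383.8917541503906, 256.8814697265625), (32.592613220214844, 29.952713012695312), 66.03751373291016)
```

View pics/c0.png

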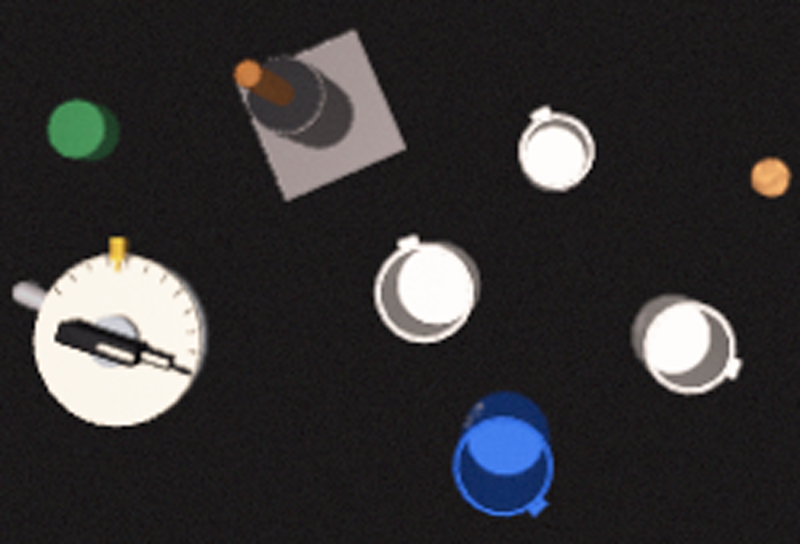

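```bash
python3 - <<'E'
from h import *
f=lambda x,y,z:plane("top",170+(x-1)/3.2,150+(y-1)/3.2,z).round(1)
def edge(n,x,y,r,z): return [np.hypot(*(f(x+r,y,z)-f(x-r,y,z))[:2]).round(1),np.hypot(*(f(x,y+r,z)-f(x,y-r,z))[:2]).round(1)]
for n,x,y,z,r in [("L",423,292,120,49),("M",689,347,95,46),("S",557,151,75,38),("dial",118,340,40,84),("tab",118,252,42,0),("tip",165,362,60,0),("shutEnd",190,373,40,0),("collar",288,95,145,39),("foot",321.5,115,0,0),("handletop",248,73,245,12),("stopper",771,177,24,19),("blue",503,466,120,49),("green",77,129,35,29),("Lfloor",436,285,5,0),("Mfloor",677,340,5,0),("Sfloor",554,154,5,0)]:
    print(n,f(x,y,z),edge(n,x,y,r,z))
for u,v in [(431.5,162.5),(502,164),(500,281.5),(429,279)]: print("mat",plane("top",u,v,4).round(1))
for n,u,v,z in [("wash",378,108,170),("amber",327,118,130),("reag",233,128,105),("white",439,118,80)]: print(n,plane("top",u,v,z).round())
E
```

```text
L [494.8  75.5 120. ] [np.float64(63.9), np.float64(63.4)]
M [454. -99.  95.] [np.float64(60.9), np.float64(60.8)]
S [587.7 -14.9  75. ] [np.float64(52.3), np.float64(52.5)]
dial [458.9 305.9  40. ] [np.float64(125.7), np.float64(121.8)]
tab [522.9 305.   42. ] [np.float64(0.0), np.float64(0.0)]
tip [444.9 264.8  60. ] [np.float64(0.0), np.float64(0.0)]
shutEnd [434.6 252.5  40. ] [np.float64(0.0), np.float64(0.0)]
collar [622.8 158.  145. ] [np.float64(50.4), np.float64(50.2)]
foot [623.9 161.    0. ] [np.float64(0.0), np.float64(0.0)]
handletop [624.  160.7 245. ] [np.float64(13.5), np.float64(13.4)]
stopper [ 568.7 -171.8   24. ] [np.float64(27.6), np.float64(27.7)]
blue [382.2  25.7 120. ] [np.float64(63.1), np.float64(62.8)]
green [614.3 338.8  35. ] [np.float64(44.5), np.float64(43.3)]
Lfloor [494.   75.4   5. ] [np.float64(0.0), np.float64(0.0)]
Mfloor [ 450.3 -102.5    5. ] [np.float64(0.0), np.float64(0.0)]
Sfloor [590.  -14.8   5. ] [np.float64(0.0), np.float64(0.0)]
mat [ 670.5 -229.9    4. ]
mat [ 663.4 -400.5    4. ]
mat [ 383.7 -382.3    4. ]
mat [ 393.8 -213.7    4. ]
wash [757. -84. 170.]
amber [751.  18. 130.]
reag [743. 225. 105.]
white [ 758. -231.   80.]
```

View pics/wrist0.png

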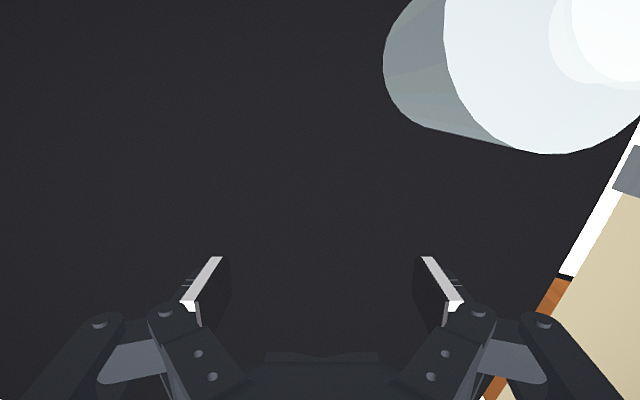

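```bash
cat >> h.py <<'E'
def rel(x,y,z,yaw,st=None):
    """tool-axis shift to go to world x,y,z with tool-x yaw (deg): rotation first, then shift"""
    st=st or arm.get_state();p=np.array(st["tcp_pos"]);r=R.from_quat(st["tcp_rot"]).as_matrix()
    y0=np.degrees(np.arctan2(r[1,0],r[0,0]));d=(yaw-y0+180)%360-180
    tilt=np.degrees(np.arccos(-r[2,2]))
    c,s=np.cos(np.radians(yaw)),np.sin(np.radians(yaw));D=np.array([x,y,z])-p
    t=np.array([D[0]*c+D[1]*s,D[0]*s-D[1]*c,-D[2]])/250
    n=max(int(np.ceil(np.linalg.norm(t)/.16)),1);m=int(np.ceil(abs(d)/90/.078))
    print(f"at {p.round(1)} yaw {y0:.1f} tilt {tilt:.2f} F {np.round(st['force'],1)} gap {st['finger_gap']:.1f} t {st['time']:.1f} | rot z {-d/90:.4f} = {m} x {(-d/90/m if m else 0):.4f} | tr {t.round(4)} = {n} x {(t/n).round(4)}")
    return t
E
python3 - <<'E'
from h import *
f=lambda x,y,z:plane("top",170+(x-1)/3.2,150+(y-1)/3.2,z)
A=np.array([458.9,305.9])
a=f(63,330,80);b=f(135,355,80);d=b-a;print(a,b,np.degrees(np.arctan2(d[1],d[0])),np.linalg.norm(d))
print("green brush",plane("top",272,107,245),plane("top",287,135,0))
class S(dict):pass
st=dict(arm.get_state())
rel(520,-100,250,68,st)
st["tcp_pos"]=[520,-100,250];a=np.radians(68);st["tcp_rot"]=R.from_matrix(np.array([[np.cos(a),np.sin(a),0],[np.sin(a),-np.cos(a),0],[0,0,-1]])).as_quat()
rel(459,306,180,68,st)
E
```

```text
[469.64244741 331.45415291  80.        ] [451.9733062  279.97089323  80.        ] -108.94230663888801 54.43091565839942
green brush [741.9476845  115.18865907 245.        ] [747.95292067 118.1936966    0.        ]
at [ 191.2 -620.8  247.5] yaw 17.1 tilt 0.09 F [-0.  -0.   0.8] gap 85.1 t 0.1 | rot z -0.5653 = 8 x -0.0707 | tr [ 2.4244  0.4391 -0.0101] = 16 x [ 0.1515  0.0274 -0.0006]
at [ 520 -100  250] yaw 68.0 tilt nan F [-0.  -0.   0.8] gap 85.1 t 0.1 | rot z -0.0000 = 0 x 0.0000 | tr [ 1.4143 -0.8346  0.28  ] = 11 x [ 0.1286 -0.0759  0.0255]h.py:29: RuntimeWarning: invalid value encountered in arccos
  tilt=np.degrees(np.arccos(-r[2,2]))
```

Emit:
carry_out --targets '[{"translation": [0,0,0],"delta_rot": [0,0,-0.075]},{"translation": [0,0,0],"delta_rot": [0,0,-0.075]},{"translation": [0,0,0],"delta_rot": [0,0,-0.075]},{"translation": [0,0,0],"delta_rot": [0,0,-0.075]},{"translation": [0,0,0],"delta_rot": [0,0,-0.075]},{"translation": [0,0,0],"delta_rot": [0,0,-0.075]},{"translation": [0,0,0],"delta_rot": [0,0,-0.075]},{"translation": [0,0,0],"delta_rot": [0,0,-0.075]},{"translation": [0,0,0]}]' --grip 100

```text
$.targets[8]: bad value
```

```bash
python3 - <<'E'
from h import *
rel(520,-100,250,71)
E
```

```text
at [ 191.2 -620.8  247.5] yaw 17.1 tilt 0.09 F [-0.  -0.   0.8] gap 85.1 t 0.1 | rot z -0.5986 = 8 x -0.0748 | tr [ 2.3981  0.5654 -0.0101] = 16 x [ 0.1499  0.0353 -0.0006]
```

Emit:
carry_out --targets '[{"translation": [0,0,0],"delta_rot": [0,0,-0.075]},{"translation": [0,0,0],"delta_rot": [0,0,-0.075]},{"translation": [0,0,0],"delta_rot": [0,0,-0.075]},{"translation": [0,0,0],"delta_rot": [0,0,-0.075]},{"translation": [0,0,0],"delta_rot": [0,0,-0.075]},{"translation": [0,0,0],"delta_rot": [0,0,-0.075]},{"translation": [0,0,0],"delta_rot": [0,0,-0.075]},{"translation": [0,0,0],"delta_rot": [0,0,-0.075]},{"translation": [0.15,0.035,0],"delta_rot": [0,0,0]},{"translation": [0.15,0.035,0],"delta_rot": [0,0,0]},{"translation": [0.15,0.035,0],"delta_rot": [0,0,0]},{"translation": [0.15,0.035,0],"delta_rot": [0,0,0]},{"translation": [0.15,0.035,0],"delta_rot": [0,0,0]},{"translation": [0.15,0.035,0],"delta_rot": [0,0,0]},{"translation": [0.15,0.035,0],"delta_rot": [0,0,0]},{"translation": [0.15,0.035,0],"delta_rot": [0,0,0]},{"translation": [0.15,0.035,0],"delta_rot": [0,0,0]},{"translation": [0.15,0.035,0],"delta_rot": [0,0,0]},{"translation": [0.15,0.035,0],"delta_rot": [0,0,0]},{"translation": [0,0,0],"delta_rot": [0,0,0]}]' --grip 100

```text
time: 1.82
tcp_pos: [420.5, -253.7, 248.7]
tcp_rot: [0.81, 0.587, 0.002, -0.0]
force: [-0.0, 1.3, -0.0]
finger_gap: 85.3
grasp_force: 0.0
```

```bash
python3 - <<'E'
from h import *
rel(520,-100,250,71);rel(459,306,200,71)
E
```

```text
at [ 420.5 -253.7  248.7] yaw 71.8 tilt 0.20 F [-0.   1.3 -0. ] gap 85.3 t 1.8 | rot z 0.0092 = 1 x 0.0092 | tr [ 0.7109  0.1764 -0.0051] = 5 x [ 0.1422  0.0353 -0.001 ]
at [ 420.5 -253.7  248.7] yaw 71.8 tilt 0.20 F [-0.   1.3 -0. ] gap 85.3 t 1.8 | rot z 0.0092 = 1 x 0.0092 | tr [ 2.167  -0.5831  0.1949] = 15 x [ 0.1445 -0.0389  0.013 ]
```

Emit:
carry_out --targets '[{"translation": [0.142,0.035,0],"delta_rot": [0,0,0.009]},{"translation": [0.142,0.035,0],"delta_rot": [0,0,0]},{"translation": [0.142,0.035,0],"delta_rot": [0,0,0]},{"translation": [0.142,0.035,0],"delta_rot": [0,0,0]},{"translation": [0.142,0.035,0],"delta_rot": [0,0,0]},{"translation": [0.132,-0.069,0.018],"delta_rot": [0,0,0]},{"translation": [0.132,-0.069,0.018],"delta_rot": [0,0,0]},{"translation": [0.132,-0.069,0.018],"delta_rot": [0,0,0]},{"translation": [0.132,-0.069,0.018],"delta_rot": [0,0,0]},{"translation": [0.132,-0.069,0.018],"delta_rot": [0,0,0]},{"translation": [0.132,-0.069,0.018],"delta_rot": [0,0,0]},{"translation": [0.132,-0.069,0.018],"delta_rot": [0,0,0]},{"translation": [0.132,-0.069,0.018],"delta_rot": [0,0,0]},{"translation": [0.132,-0.069,0.018],"delta_rot": [0,0,0]},{"translation": [0.132,-0.069,0.018],"delta_rot": [0,0,0]},{"translation": [0.132,-0.069,0.018],"delta_rot": [0,0,0]},{"translation": [0,0,0],"delta_rot": [0,0,0]},{"translation": [0,0,0],"delta_rot": [0,0,0]}]'

```text
time: 3.32
tcp_pos: [458.3, 298.9, 198.3]
tcp_rot: [0.816, 0.578, -0.0, -0.001]
force: [0.5, -0.9, -0.5]
finger_gap: 85.4
grasp_force: 0.0
```

```bash
python3 - <<'E'
from h import *
rel(459,306,70,71)
save("wrist","w1.png")
print(proj("wrist",[[459,306,40],[459,306,80],[523,305,42],[435,252,40]]))
E
```

```text
at [458.3 298.9 198.3] yaw 70.7 tilt 0.12 F [ 0.5 -0.9 -0.5] gap 85.4 t 3.3 | rot z -0.0037 = 1 x -0.0037 | tr [ 0.0276 -0.0066  0.5131] = 4 x [ 0.0069 -0.0017  0.1283]
[[316.75057264 178.4136506 ]
 [316.05193691 189.78608815]
 [383.82152599 156.90434199]
 [312.33894863 237.02040283]]
```

View pics/w1.png

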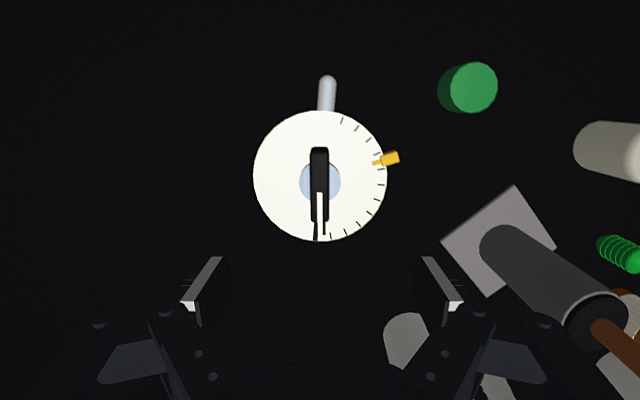

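Wrist view: dial centre (320,176), pointer bar vertical through (320,150)–(320,220), nose tip about (320,236), shut mark at about (316,230), brass tab (391,158).

```bash
python3 - <<'E'
from h import *
im=cv2.imread("pics/w1.png");st=arm.get_state()
hsv=cv2.cvtColor(im,cv2.COLOR_BGR2HSV);P=lambda u,v,z:plane("wrist",u,v,z,st)
g=im.max(2)
m=(hsv[...,1]>130)&(hsv[...,2]>120)&(hsv[...,0]>12)&(hsv[...,0]<30);m[:, :360]=0;m[:,420:]=0;m[:130]=0;m[190:]=0
t=np.argwhere(m)[:,::-1].mean(0);T=P(*t,42)
w=((hsv[...,2]>150)&(hsv[...,1]<50)).astype(np.uint8);w[:,:240]=0;w[:,395:]=0;w[:108]=0;w[245:]=0
h=cv2.convexHull(np.argwhere(w)[:,::-1].astype(np.int32));H=np.array([P(*q[0],40)[:2] for q in h],np.float32)
c,r=cv2.minEnclosingCircle(H);print("dial",c,r,"tab",t,T)
c=np.array(c);a=lambda p:np.degrees(np.arctan2(*(p[:2]-c)[::-1]))
print("tab ang",a(T),np.linalg.norm(T[:2]-c))
B0,B1=P(319.5,148,80),P(320,221,80);d=B1-B0;print("bar",B0,B1,np.degrees(np.arctan2(d[1],d[0])))
print("tip",a(P(321.5,236,60)),"mark",a(P(316,232,40)))
rel(*c,70,71,st)
cv2.imwrite("pics/w1c.png",cv2.resize(im[95:255,235:435],(800,640)[:2] if 0 else (750,600),interpolation=cv2.INTER_CUBIC))
E
```

```text
dial (461.5718994140625, 305.566162109375) 63.38267135620117 tab [388.09051724 158.82327586] [526.17125975 302.03839201  42.        ]
tab ang -3.1258168005792757 64.69561436326731
bar [472.84660788 336.61604292  80.        ] [453.00680375 279.68718813  80.        ] -109.21353408867178
tip -107.39947920840854 mark -113.2534441284057
at [459.5 296.7 198.3] yaw 70.4 tilt 0.07 F [ 0.6 -1.3 -0.4] gap 85.1 t 3.4 | rot z -0.0061 = 1 x -0.0061 | tr [ 0.0361 -0.0039  0.5132] = 4 x [ 0.009  -0.001   0.1283]
```

View pics/w1c.png

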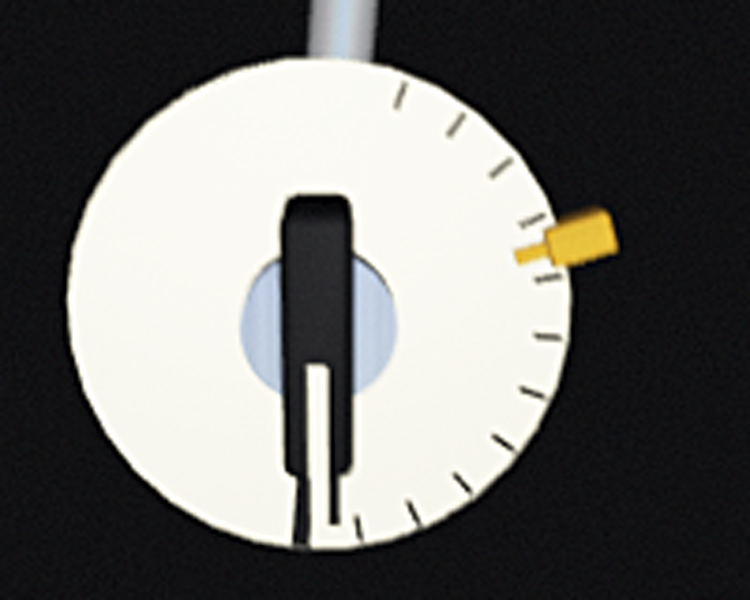

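Emit:
carry_out --targets '[{"translation": [0.018,-0.003,0.128],"delta_rot": [0,0,-0.006]},{"translation": [0.018,0,0.128],"delta_rot": [0,0,0]},{"translation": [0,0,0.128],"delta_rot": [0,0,0]},{"translation": [0,0,0.128],"delta_rot": [0,0,0]},{"translation": [0,0,0],"delta_rot": [0,0,0]},{"translation": [0,0,0],"delta_rot": [0,0,0]}]'

```text
time: 3.87
tcp_pos: [462.3, 302.7, 69.8]
tcp_rot: [0.816, 0.579, -0.002, 0.0]
force: [-0.9, -0.2, 0.6]
finger_gap: 85.4
grasp_force: 0.0
```

```bash
python3 - <<'E'
from h import *
rel(460,306,70,71)
E
```

```text
at [462.3 302.7  69.8] yaw 70.7 tilt 0.21 F [-0.9 -0.2  0.6] gap 85.4 t 3.9 | rot z -0.0032 = 1 x -0.0032 | tr [ 0.0097 -0.013  -0.0006] = 1 x [ 0.0097 -0.013  -0.0006]
```

Emit:
carry_out --targets '[{"translation": [0.01,-0.01,0],"delta_rot": [0,0,-0.003]},{"translation": [0,0,0],"delta_rot": [0,0,0]},{"translation": [0,0,0],"delta_rot": [0,0,0]},{"translation": [0,0,0],"delta_rot": [0,0,0]},{"translation": [0,0,0],"delta_rot": [0,0,0]},{"translation": [0,0,0],"delta_rot": [0,0,0]},{"translation": [0,0,0],"delta_rot": [0,0,0]},{"translation": [0,0,0],"delta_rot": [0,0,0]},{"translation": [0,0,0],"delta_rot": [0,0,0]},{"translation": [0,0,0],"delta_rot": [0,0,0]}]' --grip 0 --newtons 25

```text
time: 4.7
tcp_pos: [459.2, 309.1, 71.7]
tcp_rot: [0.813, 0.582, -0.001, -0.0]
force: [-5.0, -0.9, 7.9]
finger_gap: 15.4
grasp_force: 28.7
```

```bash
python3 - <<'E'
from h import *
rel(460,306,70,71)
E
```

```text
at [459.2 309.1  71.7] yaw 71.2 tilt 0.12 F [-5.  -0.9  7.9] gap 15.4 t 4.7 | rot z 0.0019 = 1 x 0.0019 | tr [-0.0109  0.007   0.0068] = 1 x [-0.0109  0.007   0.0068]
```

Emit:
carry_out --targets '[{"translation": [0,0,0],"delta_rot": [0,0,-0.074]},{"translation": [0,0,0],"delta_rot": [0,0,-0.074]},{"translation": [0,0,0],"delta_rot": [0,0,-0.074]},{"translation": [0,0,0],"delta_rot": [0,0,-0.074]},{"translation": [0,0,0],"delta_rot": [0,0,-0.074]},{"translation": [0,0,0],"delta_rot": [0,0,-0.074]},{"translation": [0,0,0],"delta_rot": [0,0,-0.074]},{"translation": [0,0,0],"delta_rot": [0,0,-0.074]},{"translation": [0,0,0],"delta_rot": [0,0,-0.074]},{"translation": [0,0,0],"delta_rot": [0,0,-0.074]},{"translation": [0,0,0],"delta_rot": [0,0,-0.074]},{"translation": [0,0,0],"delta_rot": [0,0,-0.074]},{"translation": [0,0,0],"delta_rot": [0,0,-0.074]},{"translation": [0,0,0],"delta_rot": [0,0,-0.074]},{"translation": [0,0,0],"delta_rot": [0,0,-0.074]},{"translation": [0,0,0],"delta_rot": [0,0,-0.074]},{"translation": [0,0,0],"delta_rot": [0,0,0]},{"translation": [0,0,0],"delta_rot": [0,0,0]},{"translation": [0,0,0],"delta_rot": [0,0,0]}]'

```text
time: 6.28
tcp_pos: [458.3, 308.5, 71.7]
tcp_rot: [0.019, 1.0, -0.001, -0.002]
force: [-7.8, -3.3, 11.2]
finger_gap: 15.8
grasp_force: 29.2
```

```bash
python3 - <<'E'
from h import *
rel(460,306,70,177.5)
save("wrist","w2.png")
E
```

```text
at [458.3 308.5  71.7] yaw 177.8 tilt 0.25 F [-7.8 -3.3 11.2] gap 15.8 t 6.3 | rot z 0.0030 = 1 x 0.0030 | tr [-0.0074 -0.0095  0.0067] = 1 x [-0.0074 -0.0095  0.0067]
```

View pics/w2.png

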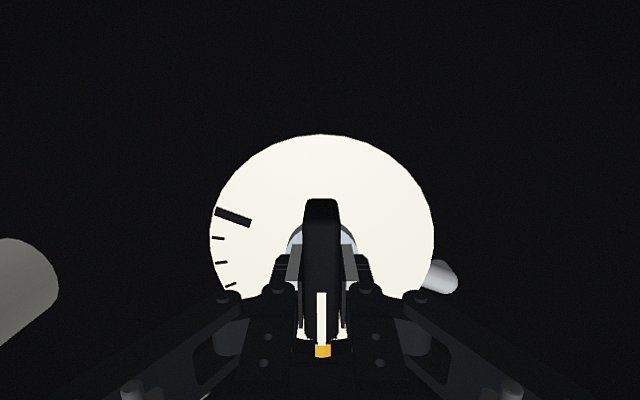

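Wrist view: the pointer's white line (322,300–340) runs straight into the brass tab (323,351); shut mark at (216,210)–(250,222). Release and rise.

Emit:
carry_out --targets '[{"translation": [0,0,0],"delta_rot": [0,0,0]},{"translation": [0,0,0],"delta_rot": [0,0,0]},{"translation": [0,0,0],"delta_rot": [0,0,0]},{"translation": [0,0,0],"delta_rot": [0,0,0]},{"translation": [0,0,0],"delta_rot": [0,0,0]},{"translation": [0,0,0],"delta_rot": [0,0,0]},{"translation": [0,0,-0.1],"delta_rot": [0,0,0]},{"translation": [0,0,-0.16],"delta_rot": [0,0,0]},{"translation": [0,0,-0.16],"delta_rot": [0,0,0]},{"translation": [0,0,-0.16],"delta_rot": [0,0,0]},{"translation": [0,0,-0.16],"delta_rot": [0,0,0]},{"translation": [0,0,-0.16],"delta_rot": [0,0,0]},{"translation": [0,0,-0.16],"delta_rot": [0,0,0]},{"translation": [0,0,0],"delta_rot": [0,0,0]}]' --grip 100

```text
time: 7.5
tcp_pos: [462.5, 311.2, 343.6]
tcp_rot: [0.02, 1.0, 0.003, 0.005]
force: [-0.3, 1.8, 0.2]
finger_gap: 85.5
grasp_force: 0.0
```

```bash
python3 - <<'E'
from h import *
rel(623.5,159.5,330,178)
im,st=save("wrist","w3.png")
cv2.imwrite("pics/w3c.png",cv2.resize(im[:,:,::-1][100:260,200:440],(720,480),interpolation=cv2.INTER_CUBIC))
print(proj("wrist",[[460,306,40]]))
c=np.array([460.5,306])
E
```

```text
at [462.5 311.2 343.6] yaw 177.7 tilt 0.67 F [-0.3  1.8  0.2] gap 85.5 t 7.5 | rot z -0.0035 = 1 x -0.0035 | tr [-0.6649 -0.5838  0.0543] = 6 x [-0.1108 -0.0973  0.0091]
[[318.03490734 158.18953473]]
```

View pics/w3.png

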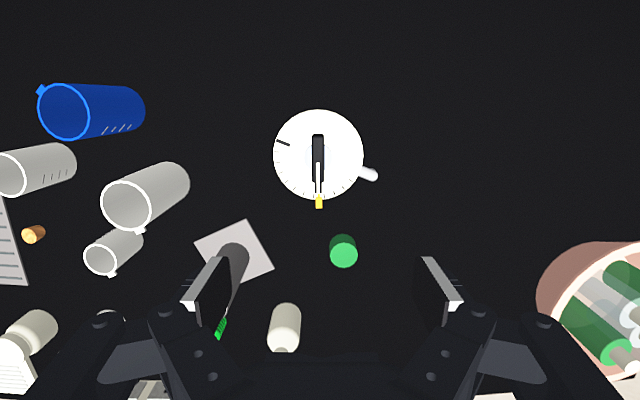

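Pointer stays on the tab (318,200). Going over to the brush.

Emit:
carry_out --targets '[{"translation": [-0.111,-0.097,0.009],"delta_rot": [0,0,0]},{"translation": [-0.111,-0.097,0.009],"delta_rot": [0,0,0]},{"translation": [-0.111,-0.097,0.009],"delta_rot": [0,0,0]},{"translation": [-0.111,-0.097,0.009],"delta_rot": [0,0,0]},{"translation": [-0.111,-0.097,0.009],"delta_rot": [0,0,0]},{"translation": [-0.111,-0.097,0.009],"delta_rot": [0,0,0]},{"translation": [0,0,0],"delta_rot": [0,0,0]},{"translation": [0,0,0],"delta_rot": [0,0,0]},{"translation": [0,0,0],"delta_rot": [0,0,0]}]'

```text
time: 8.3
tcp_pos: [620.6, 156.5, 320.8]
tcp_rot: [0.02, 1.0, 0.0, -0.001]
force: [0.2, 1.2, 0.5]
finger_gap: 85.7
grasp_force: 0.0
```

```bash
python3 - <<'E'
from h import *
im,st=save("wrist","w4.png")
rel(623.5,159.5,207,178)
hsv=cv2.cvtColor(im,cv2.COLOR_RGB2HSV)
m=((hsv[...,0]<14)&(hsv[...,1]>100)&(hsv[...,2]>50)).astype(np.uint8)
n,l,s,c=cv2.connectedComponentsWithStats(m)
for i in range(1,n):
    if s[i,4]>60: print(s[i],c[i])
print(proj("wrist",[[623.5,159.5,245],[623.5,159.5,145],[623.5,159.5,0]],st))
E
```

```text
at [620.2 157.4 321.5] yaw 177.8 tilt 0.09 F [-1.7  0.5  1.4] gap 85.6 t 8.3 | rot z -0.0021 = 1 x -0.0021 | tr [-0.0129  0.0088  0.4579] = 3 x [-0.0043  0.0029  0.1526]
[ 83 126  18  20 109] [ 93.48623853 134.3853211 ]
[320 180  22  54 672] [329.19940476 201.86160714]
[225 234  30  22 105] [242.92380952 239.47619048]
[212 251  34  41 469] [234.28144989 269.03198294]
[[327.05562435 222.73730757]
 [325.21304187 186.18449601]
 [323.92883197 160.79500067]]
```

View pics/w4.png

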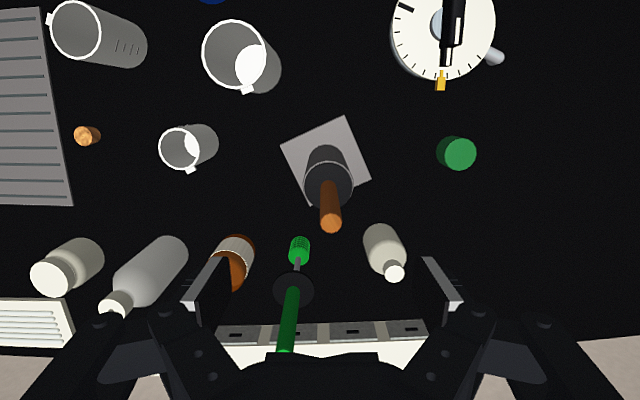

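Handle top at (330,223) agrees to ~2 mm with prediction. Descend and grip.

Emit:
carry_out --targets '[{"translation": [-0.013,0.014,0.1],"delta_rot": [0,0,0]},{"translation": [0,0,0.12],"delta_rot": [0,0,0]},{"translation": [0,0,0.12],"delta_rot": [0,0,0]},{"translation": [0,0,0.115],"delta_rot": [0,0,0]},{"translation": [0,0,0],"delta_rot": [0,0,0]},{"translation": [0,0,0],"delta_rot": [0,0,0]}]'

```text
time: 8.85
tcp_pos: [623.2, 160.2, 207.9]
tcp_rot: [0.019, 1.0, -0.0, -0.001]
force: [-0.1, -0.3, 0.1]
finger_gap: 85.4
grasp_force: 0.0
```

```bash
python3 - <<'E'
from h import *
rel(623.5,161,207,178)
E
```

```text
at [623.2 160.2 207.9] yaw 177.8 tilt 0.14 F [-0.1 -0.3  0.1] gap 85.4 t 8.8 | rot z -0.0021 = 1 x -0.0021 | tr [-0.0009  0.0033  0.0037] = 1 x [-0.0009  0.0033  0.0037]
```

Emit:
carry_out --targets '[{"translation": [0,0,0],"delta_rot": [0,0,0]},{"translation": [0,0,0],"delta_rot": [0,0,0]},{"translation": [0,0,0],"delta_rot": [0,0,0]},{"translation": [0,0,0],"delta_rot": [0,0,0]},{"translation": [0,0,0],"delta_rot": [0,0,0]},{"translation": [0,0,0],"delta_rot": [0,0,0]},{"translation": [0,0,0],"delta_rot": [0,0,0]},{"translation": [0,0,0],"delta_rot": [0,0,0]},{"translation": [0,0,0],"delta_rot": [0,0,0]},{"translation": [0,0,0],"delta_rot": [0,0,0]}]' --grip 0 --newtons 60

```text
time: 9.68
tcp_pos: [624.9, 159.6, 209.0]
tcp_rot: [0.02, 1.0, 0.0, 0.0]
force: [-0.2, 0.5, 3.6]
finger_gap: 14.5
grasp_force: 58.3
```

Emit:
carry_out --targets '[{"translation": [0,0,-0.08],"delta_rot": [0,0,0]},{"translation": [0,0,-0.1],"delta_rot": [0,0,0]},{"translation": [0,0,-0.1],"delta_rot": [0,0,0]},{"translation": [0,0,-0.1],"delta_rot": [0,0,0]},{"translation": [0,0,-0.1],"delta_rot": [0,0,0]},{"translation": [0,0,-0.1],"delta_rot": [0,0,0]},{"translation": [0,0,-0.06],"delta_rot": [0,0,0]},{"translation": [0,0,0],"delta_rot": [0,0,0]},{"translation": [0,0,0],"delta_rot": [0,0,0]}]'

```text
time: 10.43
tcp_pos: [624.7, 159.7, 368.4]
tcp_rot: [0.02, 1.0, -0.0, 0.0]
force: [-0.7, -0.2, -0.1]
finger_gap: 14.6
grasp_force: 58.6
```

```bash
cat > bk.py <<'E'
from h import *
def beakers(im,zs=dict(L=120,M=95,S=75),ds=dict(L=64,M=60,S=51),pr=True):
    g=cv2.cvtColor(im,cv2.COLOR_RGB2HSV);w=((g[...,2]>90)&(g[...,1]<60)).astype(np.uint8)
    n,l,s,c=cv2.connectedComponentsWithStats(w)
    for i in range(1,n):
        if 300<s[i,4]<1300 and 160<c[i,1]<330 and 280<c[i,0]<520:
            print("blob",s[i],c[i].round(1),{k:plane("top",*c[i],z/2).round(0)[:2].tolist() for k,z in zs.items()})
E
python3 - <<'E'
from bk import *
rel(495,75,367,178)
save("side","s5.png");im,st=save("top","t5.png");beakers(im)
E
```

```text
at [624.7 159.7 368.4] yaw 177.7 tilt 0.03 F [-0.7 -0.2 -0.1] gap 14.6 t 10.4 | rot z -0.0034 = 1 x -0.0034 | tr [ 0.5068 -0.3568  0.0057] = 4 x [ 0.1267 -0.0892  0.0014]
blob [332 183  24  27 484] [343.2 196.6] {'L': [589.0, -14.0], 'M': [590.0, -15.0], 'S': [591.0, -15.0]}
blob [287 223  33  34 851] [302.7 240.2] {'L': [493.0, 79.0], 'M': [493.0, 80.0], 'S': [492.0, 81.0]}
blob [378 237  35  31 808] [395.1 252.1] {'L': [463.0, -127.0], 'M': [462.0, -129.0], 'S': [462.0, -130.0]}
```

View pics/s5.png

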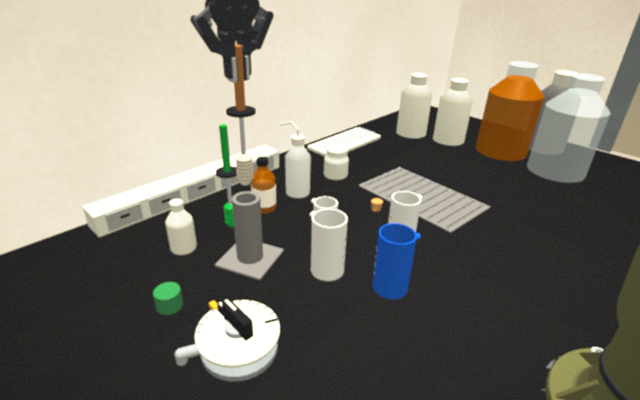

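Side view: brush held upright above its holder, tip (244,180); middle beaker has been nudged (top blob now (395,252)). Moving to the large beaker.

Emit:
carry_out --targets '[{"translation": [0.127,-0.089,0],"delta_rot": [0,0,0]},{"translation": [0.127,-0.089,0],"delta_rot": [0,0,0]},{"translation": [0.127,-0.089,0],"delta_rot": [0,0,0]},{"translation": [0.127,-0.089,0],"delta_rot": [0,0,0]},{"translation": [0,0,0],"delta_rot": [0,0,0]},{"translation": [0,0,0],"delta_rot": [0,0,0]},{"translation": [0,0,0],"delta_rot": [0,0,0]}]'

```text
time: 11.12
tcp_pos: [506.0, 82.4, 370.9]
tcp_rot: [0.02, 1.0, -0.0, 0.001]
force: [0.1, 0.3, -0.5]
finger_gap: 14.7
grasp_force: 58.8
```

```bash
python3 - <<'E'
from bk import *
rel(494.7,75.5,211,178)
save("side","s6.png");im,st=save("top","t6.png")
im=im[:,:,::-1];s=cv2.imread("pics/s6.png")
a=cv2.resize(im[200:300,270:430],(480,300));b=cv2.resize(s[50:290,250:450],(250,300))
cv2.imwrite("pics/m6.png",np.hstack([a,b]))
E
```

```text
at [506.   82.4 370.9] yaw 177.7 tilt 0.07 F [ 0.1  0.3 -0.5] gap 14.7 t 11.1 | rot z -0.0029 = 1 x -0.0029 | tr [ 0.0444 -0.0291  0.6397] = 5 x [ 0.0089 -0.0058  0.1279]
```

View pics/m6.png

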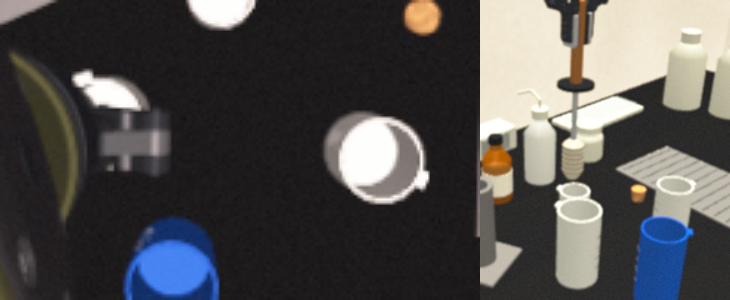

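Emit:
carry_out --targets '[{"translation": [0.044,-0.029,0],"delta_rot": [0,0,0]},{"translation": [0,0,0],"delta_rot": [0,0,0]},{"translation": [0,0,0],"delta_rot": [0,0,0]}]'

```text
time: 11.47
tcp_pos: [494.9, 77.4, 371.3]
tcp_rot: [0.018, 1.0, 0.001, 0.0]
force: [-0.2, 0.3, -0.3]
finger_gap: 14.4
grasp_force: 58.9
```

```bash
python3 - <<'E'
from bk import *
rel(494.7,75.5,211,178)
print("M rim",plane("top",270+382/3-.3,200+160/3-.3,95))
E
```

```text
at [494.9  77.4 371.3] yaw 178.0 tilt 0.15 F [-0.2  0.3 -0.3] gap 14.4 t 11.5 | rot z -0.0005 = 1 x -0.0005 | tr [ 6.000e-04 -7.800e-03  6.412e-01] = 5 x [ 1.000e-04 -1.600e-03  1.282e-01]
M rim [ 464.32251511 -124.78981021   95.        ]
```

Emit:
carry_out --targets '[{"translation": [0,-0.007,0.1],"delta_rot": [0,0,0]},{"translation": [0,0,0.12],"delta_rot": [0,0,0]},{"translation": [0,0,0.12],"delta_rot": [0,0,0]},{"translation": [0,0,0.12],"delta_rot": [0,0,0]},{"translation": [0,0,0.1],"delta_rot": [0,0,0]},{"translation": [0,0,0.04],"delta_rot": [0,0,0]},{"translation": [0,0,0.03],"delta_rot": [0,0,0]},{"translation": [0,0,0],"delta_rot": [0,0,0]},{"translation": [0,0,0],"delta_rot": [0,0,0]},{"translation": [0,0,0],"delta_rot": [0,0,0]}]'

```text
time: 12.3
tcp_pos: [496.0, 75.2, 215.5]
tcp_rot: [0.019, 1.0, 0.001, 0.002]
force: [0.2, 0.7, 0.3]
finger_gap: 14.4
grasp_force: 58.9
```

```bash
python3 - <<'E'
from bk import *
rel(494.7,75.5,211,178)
im,_=save("side","s7.png");cv2.imwrite("pics/s7c.png",cv2.resize(im[100:300,220:440,::-1],(550,500)))
E
```

```text
at [496.   75.2 215.5] yaw 177.9 tilt 0.23 F [0.2 0.7 0.3] gap 14.4 t 12.3 | rot z -0.0016 = 1 x -0.0016 | tr [0.0052 0.0011 0.018 ] = 1 x [0.0052 0.0011 0.018 ]
```

View pics/s7c.png

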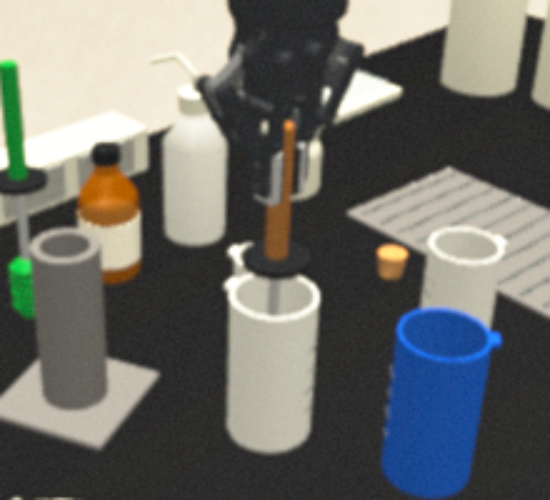

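Brush is inside the large beaker, upright. Down the last mm, then up and down again.

Emit:
carry_out --targets '[{"translation": [0,0,0.026],"delta_rot": [0,0,0]},{"translation": [0,0,0],"delta_rot": [0,0,0]},{"translation": [0,0,0],"delta_rot": [0,0,0]},{"translation": [0,0,0],"delta_rot": [0,0,0]}]'

```text
time: 12.68
tcp_pos: [494.9, 74.5, 207.6]
tcp_rot: [0.019, 1.0, 0.0, 0.001]
force: [0.4, -0.0, -1.2]
finger_gap: 14.4
grasp_force: 58.9
```

Emit:
carry_out --targets '[{"translation": [0,0,-0.1],"delta_rot": [0,0,0]},{"translation": [0,0,-0.1],"delta_rot": [0,0,0]},{"translation": [0,0,-0.1],"delta_rot": [0,0,0]},{"translation": [0,0,0],"delta_rot": [0,0,0]},{"translation": [0,0,0],"delta_rot": [0,0,0]},{"translation": [0,0,0],"delta_rot": [0,0,0]}]'

```text
time: 13.18
tcp_pos: [494.5, 74.3, 282.1]
tcp_rot: [0.019, 1.0, -0.0, 0.0]
force: [0.3, 0.0, -0.9]
finger_gap: 15.0
grasp_force: 59.0
```

Emit:
carry_out --targets '[{"translation": [0,0,0.1],"delta_rot": [0,0,0]},{"translation": [0,0,0.1],"delta_rot": [0,0,0]},{"translation": [0,0,0.1],"delta_rot": [0,0,0]},{"translation": [0,0,0.005],"delta_rot": [0,0,0]},{"translation": [0,0,0],"delta_rot": [0,0,0]},{"translation": [0,0,0],"delta_rot": [0,0,0]}]'

```text
time: 13.68
tcp_pos: [494.9, 75.0, 206.7]
tcp_rot: [0.019, 1.0, 0.001, 0.001]
force: [-0.1, 0.3, 0.1]
finger_gap: 14.4
grasp_force: 59.4
```

Emit:
carry_out --targets '[{"translation": [0,0,-0.11],"delta_rot": [0,0,0]},{"translation": [0,0,-0.11],"delta_rot": [0,0,0]},{"translation": [0,0,-0.11],"delta_rot": [0,0,0]},{"translation": [0,0,-0.11],"delta_rot": [0,0,0]},{"translation": [0,0,-0.11],"delta_rot": [0,0,0]},{"translation": [0,0,-0.11],"delta_rot": [0,0,0]},{"translation": [0.02,-0.1,0],"delta_rot": [0,0,0]},{"translation": [0.02,-0.1,0],"delta_rot": [0,0,0]},{"translation": [0.02,-0.1,0],"delta_rot": [0,0,0]},{"translation": [0.02,-0.1,0],"delta_rot": [0,0,0]},{"translation": [0.02,-0.1,0],"delta_rot": [0,0,0]},{"translation": [0.02,-0.1,0],"delta_rot": [0,0,0]},{"translation": [0,-0.1,0],"delta_rot": [0,0,0]},{"translation": [0,-0.1,0],"delta_rot": [0,0,0]},{"translation": [0,0,0],"delta_rot": [0,0,0]},{"translation": [0,0,0],"delta_rot": [0,0,0]}]'

```text
time: 15.02
tcp_pos: [457.2, -125.4, 372.2]
tcp_rot: [0.02, 1.0, 0.0, 0.001]
force: [0.2, 0.3, 0.2]
finger_gap: 14.4
grasp_force: 59.2
```

```bash
python3 - <<'E'
from bk import *
rel(463.5,-126,207,178)
im,_=save("side","s8.png")
# middle & large rims from side: bright blobs
print(proj("side",[[464.3,-124.8,95],[464.3,-124.8,0],[495,75.5,120],[588,-15,75]]).round(1))
w=(cv2.cvtColor(im,cv2.COLOR_RGB2HSV)[...,2]>110).astype(np.uint8)
n,l,s,c=cv2.connectedComponentsWithStats(w)
for i in range(1,n):
    if 200<s[i,4]<6000 and 300<c[i,0]<440 and 180<c[i,1]<300: print(s[i],c[i])
E
```

```text
at [ 457.2 -125.4  372.2] yaw 177.7 tilt 0.17 F [0.2 0.3 0.2] gap 14.4 t 15.0 | rot z -0.0034 = 1 x -0.0034 | tr [-0.0253 -0.0017  0.6608] = 5 x [-0.0051 -0.0003  0.1322]
[[406.6 197.3]
 [401.  235.1]
 [329.6 217.1]
 [326.2 201.8]]
[ 309  195   39   86 2755] [327.56188748 238.32087114]
```

Emit:
carry_out --targets '[{"translation": [-0.027,0.001,0.08],"delta_rot": [0,0,0]},{"translation": [0,0,0.11],"delta_rot": [0,0,0]},{"translation": [0,0,0.11],"delta_rot": [0,0,0]},{"translation": [0,0,0.11],"delta_rot": [0,0,0]},{"translation": [0,0,0.11],"delta_rot": [0,0,0]},{"translation": [0,0,0.1],"delta_rot": [0,0,0]},{"translation": [0,0,0.03],"delta_rot": [0,0,0]},{"translation": [0,0,0],"delta_rot": [0,0,0]},{"translation": [0,0,0],"delta_rot": [0,0,0]},{"translation": [0,0,0],"delta_rot": [0,0,0]}]'

```text
time: 15.9
tcp_pos: [465.5, -124.0, 210.6]
tcp_rot: [0.019, 1.0, -0.0, 0.002]
force: [0.4, 0.1, 0.9]
finger_gap: 14.7
grasp_force: 59.2
```

```bash
python3 - <<'E'
from bk import *
rel(464,-125.5,207,178)
im,_=save("side","s9.png");im2,_=save("top","t9.png")
cv2.imwrite("pics/s9c.png",np.hstack([cv2.resize(im[130:270,330:470,::-1],(400,400)),cv2.resize(im2[200:300,300:400,::-1],(400,400))]))
E
```

```text
at [ 465.5 -124.   210.6] yaw 177.9 tilt 0.24 F [0.4 0.1 0.9] gap 14.7 t 15.9 | rot z -0.0013 = 1 x -0.0013 | tr [ 0.0056 -0.0063  0.0143] = 1 x [ 0.0056 -0.0063  0.0143]
```

View pics/s9c.png

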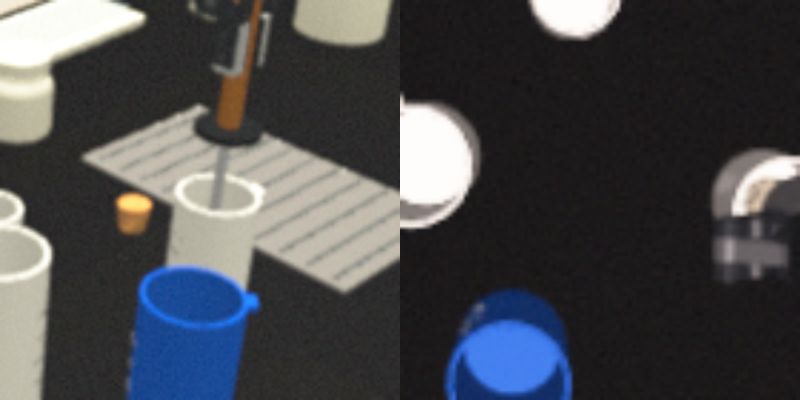

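Brush sits centred in the middle beaker. Scrub.

Emit:
carry_out --targets '[{"translation": [0.005,-0.004,0.012],"delta_rot": [0,0,0]},{"translation": [0,0,0],"delta_rot": [0,0,0]},{"translation": [0,0,0],"delta_rot": [0,0,0]},{"translation": [0,0,0],"delta_rot": [0,0,0]}]'

```text
time: 16.33
tcp_pos: [462.8, -125.2, 205.7]
tcp_rot: [0.019, 1.0, 0.0, 0.001]
force: [-0.0, 0.6, 0.2]
finger_gap: 14.7
grasp_force: 59.2
```

Emit:
carry_out --targets '[{"translation": [0,0,-0.09],"delta_rot": [0,0,0]},{"translation": [0,0,-0.09],"delta_rot": [0,0,0]},{"translation": [0,0,-0.09],"delta_rot": [0,0,0]},{"translation": [0,0,0],"delta_rot": [0,0,0]},{"translation": [0,0,0],"delta_rot": [0,0,0]},{"translation": [0,0,0],"delta_rot": [0,0,0]}]'

```text
time: 16.83
tcp_pos: [462.3, -125.1, 272.5]
tcp_rot: [0.019, 1.0, 0.0, 0.0]
force: [-0.3, -0.1, -1.0]
finger_gap: 14.3
grasp_force: 59.1
```

Emit:
carry_out --targets '[{"translation": [0,0,0.09],"delta_rot": [0,0,0]},{"translation": [0,0,0.09],"delta_rot": [0,0,0]},{"translation": [0,0,0.09],"delta_rot": [0,0,0]},{"translation": [0,0,0.003],"delta_rot": [0,0,0]},{"translation": [0,0,0],"delta_rot": [0,0,0]},{"translation": [0,0,0],"delta_rot": [0,0,0]},{"translation": [0,0,0],"delta_rot": [0,0,0]}]'

```text
time: 17.42
tcp_pos: [463.4, -125.2, 205.8]
tcp_rot: [0.019, 1.0, 0.0, 0.001]
force: [-0.7, 1.0, -0.9]
finger_gap: 14.6
grasp_force: 59.1
```

Emit:
carry_out --targets '[{"translation": [0,0,-0.11],"delta_rot": [0,0,0]},{"translation": [0,0,-0.11],"delta_rot": [0,0,0]},{"translation": [0,0,-0.11],"delta_rot": [0,0,0]},{"translation": [0,0,-0.11],"delta_rot": [0,0,0]},{"translation": [0,0,-0.11],"delta_rot": [0,0,0]},{"translation": [-0.08,0.076,0],"delta_rot": [0,0,0]},{"translation": [-0.08,0.076,0],"delta_rot": [0,0,0]},{"translation": [-0.08,0.076,0],"delta_rot": [0,0,0]},{"translation": [-0.08,0.076,0],"delta_rot": [0,0,0]},{"translation": [-0.08,0.076,0],"delta_rot": [0,0,0]},{"translation": [-0.08,0.076,0],"delta_rot": [0,0,0]},{"translation": [0,0,0],"delta_rot": [0,0,0]},{"translation": [0,0,0],"delta_rot": [0,0,0]},{"translation": [0,0,0],"delta_rot": [0,0,0]}]'

```text
time: 18.58
tcp_pos: [586.7, -16.2, 343.1]
tcp_rot: [0.019, 1.0, 0.0, 0.001]
force: [-0.2, -0.9, -0.2]
finger_gap: 14.6
grasp_force: 59.3
```

```bash
python3 - <<'E'
from bk import *
rel(588.5,-15,207,178)
im,st=save("wrist","w10.png")
q=proj("wrist",[[588.5,-15,75],[588.5+25,-15,75],[588.5,10,75]],st).round(1);print(q)
im0=cv2.imread("pics/top0.png");im2,_=save("top","t10.png")
print("diff near small top", np.abs(cv2.cvtColor(im2,cv2.COLOR_RGB2BGR)[183:211,331:358].astype(int)-im0[183:211,331:358]).mean())
s0=cv2.imread("pics/s9.png");s1,_=save("side","s10.png");print("side small diff",np.abs(s1[:,:,::-1].astype(int)-s0)[197:212,311:340].mean())
E
```

```text
at [586.7 -16.2 343.1] yaw 177.8 tilt 0.09 F [-0.2 -0.9 -0.2] gap 14.6 t 18.6 | rot z -0.0020 = 1 x -0.0020 | tr [-0.0069  0.0052  0.5445] = 4 x [-0.0017  0.0013  0.1361]
[[322.9 166.3]
 [323.6 185.3]
 [342.6 165.5]]
diff near small top 91.12962962962963
side small diff 1.718007662835249
```

Emit:
carry_out --targets '[{"translation": [-0.007,0.004,0.1],"delta_rot": [0,0,0]},{"translation": [0,0,0.11],"delta_rot": [0,0,0]},{"translation": [0,0,0.11],"delta_rot": [0,0,0]},{"translation": [0,0,0.08],"delta_rot": [0,0,0]},{"translation": [0,0,0.08],"delta_rot": [0,0,0]},{"translation": [0,0,0.05],"delta_rot": [0,0,0]},{"translation": [0,0,0],"delta_rot": [0,0,0]},{"translation": [0,0,0],"delta_rot": [0,0,0]},{"translation": [0,0,0],"delta_rot": [0,0,0]}]'

```text
time: 19.48
tcp_pos: [589.5, -15.0, 211.6]
tcp_rot: [0.019, 1.0, 0.0, 0.002]
force: [0.5, 0.1, -0.4]
finger_gap: 14.3
grasp_force: 59.3
```

```bash
python3 - <<'E'
from bk import *
rel(588.5,-15,207,178)
s0=cv2.imread("pics/s9.png");s1,_=save("side","s11.png");s1=s1[:,:,::-1];print("side small diff",np.abs(s1.astype(int)-s0)[197:212,311:322].mean())
cv2.imwrite("pics/s11c.png",cv2.resize(s1[130:260,280:400],(480,520)))
E
```

```text
at [589.5 -15.  211.6] yaw 177.8 tilt 0.21 F [ 0.5  0.1 -0.4] gap 14.3 t 19.5 | rot z -0.0023 = 1 x -0.0023 | tr [0.004  0.     0.0185] = 1 x [0.004  0.     0.0185]
side small diff 6.737373737373737
```

Emit:
carry_out --targets '[{"translation": [0.002,0,0.016],"delta_rot": [0,0,0]},{"translation": [0,0,0],"delta_rot": [0,0,0]},{"translation": [0,0,0],"delta_rot": [0,0,0]},{"translation": [0,0,0],"delta_rot": [0,0,0]}]'

```text
time: 19.87
tcp_pos: [588.4, -14.7, 206.3]
tcp_rot: [0.019, 1.0, 0.0, 0.001]
force: [-0.6, 0.3, 0.2]
finger_gap: 14.5
grasp_force: 59.3
```

Emit:
carry_out --targets '[{"translation": [0,0,-0.08],"delta_rot": [0,0,0]},{"translation": [0,0,-0.08],"delta_rot": [0,0,0]},{"translation": [0,0,-0.06],"delta_rot": [0,0,0]},{"translation": [0,0,0],"delta_rot": [0,0,0]},{"translation": [0,0,0],"delta_rot": [0,0,0]},{"translation": [0,0,0],"delta_rot": [0,0,0]}]'

```text
time: 20.37
tcp_pos: [587.8, -14.9, 260.2]
tcp_rot: [0.019, 1.0, 0.0, 0.0]
force: [-0.1, 0.2, -0.7]
finger_gap: 14.5
grasp_force: 59.3
```

Emit:
carry_out --targets '[{"translation": [0,0,0.08],"delta_rot": [0,0,0]},{"translation": [0,0,0.08],"delta_rot": [0,0,0]},{"translation": [0,0,0.06],"delta_rot": [0,0,0]},{"translation": [0,0,0.003],"delta_rot": [0,0,0]},{"translation": [0,0,0],"delta_rot": [0,0,0]},{"translation": [0,0,0],"delta_rot": [0,0,0]},{"translation": [0,0,0],"delta_rot": [0,0,0]}]'

```text
time: 20.95
tcp_pos: [588.9, -14.5, 206.3]
tcp_rot: [0.019, 1.0, 0.0, 0.001]
force: [-1.6, 0.5, -0.5]
finger_gap: 14.7
grasp_force: 59.3
```

Emit:
carry_out --targets '[{"translation": [0,0,-0.11],"delta_rot": [0,0,0]},{"translation": [0,0,-0.11],"delta_rot": [0,0,0]},{"translation": [0,0,-0.11],"delta_rot": [0,0,0]},{"translation": [0,0,-0.11],"delta_rot": [0,0,0]},{"translation": [0,0,-0.11],"delta_rot": [0,0,0]},{"translation": [0,0,-0.11],"delta_rot": [0,0,0]},{"translation": [-0.017,0.1,0],"delta_rot": [0,0,0]},{"translation": [-0.017,0.1,0],"delta_rot": [0,0,0]},{"translation": [-0.017,0.1,0],"delta_rot": [0,0,0]},{"translation": [-0.017,0.1,0],"delta_rot": [0,0,0]},{"translation": [-0.017,0.1,0],"delta_rot": [0,0,0]},{"translation": [-0.017,0.1,0],"delta_rot": [0,0,0]},{"translation": [-0.017,0.1,0],"delta_rot": [0,0,0]},{"translation": [0,0,0],"delta_rot": [0,0,0]},{"translation": [0,0,0],"delta_rot": [0,0,0]},{"translation": [0,0,0],"delta_rot": [0,0,0]}]'

```text
time: 22.28
tcp_pos: [624.6, 158.6, 371.2]
tcp_rot: [0.019, 1.0, 0.0, 0.001]
force: [-0.2, -0.4, 0.5]
finger_gap: 14.9
grasp_force: 59.3
```

```bash
python3 - <<'E'
from bk import *
rel(624.5,160,209,178)
s,_=save("side","s12.png")
# compare head & stem columns vs s5 (lifted straight out of the holder)
s0=cv2.imread("pics/s5.png")[:,:,::-1]
for im in(s0,s):
    h=cv2.cvtColor(im,cv2.COLOR_RGB2HSV)
    m=(h[...,0]<14)&(h[...,1]>100)&(h[...,2]>50);m[:,:225]=0;m[:,260:]=0;m[110:]=0
    p=np.argwhere(m);print("handle",p.mean(0),p.min(0),p.max(0))
    g=im[112:150,228:256].astype(int).sum(2);print("stem row135 cols",[int(228+np.argmax(np.abs(np.diff(im[r,228:256].astype(int).sum(1))))) for r in (125,135,145)])
E
```

```text
at [624.6 158.6 371.2] yaw 177.8 tilt 0.14 F [-0.2 -0.4  0.5] gap 14.9 t 22.3 | rot z -0.0020 = 1 x -0.0020 | tr [0.0007 0.0057 0.6487] = 5 x [1.000e-04 1.100e-03 1.297e-01]
handle [ 72.58181818 239.61818182] [ 44 234] [109 245]
stem row135 cols [243, 239, 228]
handle [ 70.10169492 239.65254237] [ 39 235] [106 245]
stem row135 cols [239, 239, 228]
```

Emit:
carry_out --targets '[{"translation": [0,0.004,0.06],"delta_rot": [0,0,0]},{"translation": [0,0,0.06],"delta_rot": [0,0,0]},{"translation": [0,0,0.06],"delta_rot": [0,0,0]},{"translation": [0,0,0.06],"delta_rot": [0,0,0]},{"translation": [0,0,0],"delta_rot": [0,0,0]}]'

```text
time: 22.75
tcp_pos: [623.9, 157.5, 307.8]
tcp_rot: [0.02, 1.0, -0.0, -0.001]
force: [-0.7, -0.3, -1.2]
finger_gap: 14.4
grasp_force: 59.3
```

```bash
python3 - <<'E'
from bk import *
rel(624.5,160,211,178)
E
```

```text
at [623.9 157.5 307.8] yaw 177.7 tilt 0.15 F [-0.7 -0.3 -1.2] gap 14.4 t 22.8 | rot z -0.0035 = 1 x -0.0035 | tr [-0.002   0.0101  0.3871] = 3 x [-0.0007  0.0034  0.129 ]
```

Emit:
carry_out --targets '[{"translation": [0,0.005,0.07],"delta_rot": [0,0,0]},{"translation": [0,0,0.07],"delta_rot": [0,0,0]},{"translation": [0,0,0.07],"delta_rot": [0,0,0]},{"translation": [0,0,0.07],"delta_rot": [0,0,0]},{"translation": [0,0,0.06],"delta_rot": [0,0,0]},{"translation": [0,0,0.03],"delta_rot": [0,0,0]},{"translation": [0,0,0],"delta_rot": [0,0,0]},{"translation": [0,0,0],"delta_rot": [0,0,0]},{"translation": [0,0,0],"delta_rot": [0,0,0]}]'

```text
time: 23.5
tcp_pos: [625.4, 161.2, 219.5]
tcp_rot: [0.019, 1.0, 0.001, 0.002]
force: [-0.5, 0.5, -0.3]
finger_gap: 14.5
grasp_force: 59.3
```

```bash
python3 - <<'E'
from bk import *
rel(624.5,160,210,178)
E
```

```text
at [625.4 161.2 219.5] yaw 177.8 tilt 0.19 F [-0.5  0.5 -0.3] gap 14.5 t 23.5 | rot z -0.0023 = 1 x -0.0023 | tr [ 0.0034 -0.0048  0.0381] = 1 x [ 0.0034 -0.0048  0.0381]
```

Emit:
carry_out --targets '[{"translation": [0.002,-0.002,0.015],"delta_rot": [0,0,0]},{"translation": [0,0,0.015],"delta_rot": [0,0,0]},{"translation": [0,0,0],"delta_rot": [0,0,0]},{"translation": [0,0,0],"delta_rot": [0,0,0]},{"translation": [0,0,0],"delta_rot": [0,0,0]}]'

```text
time: 23.92
tcp_pos: [624.2, 160.9, 210.6]
tcp_rot: [0.019, 1.0, 0.0, 0.001]
force: [0.5, -1.2, -1.1]
finger_gap: 14.6
grasp_force: 59.4
```

Emit:
carry_out --targets '[{"translation": [0,0,0],"delta_rot": [0,0,0]},{"translation": [0,0,0],"delta_rot": [0,0,0]},{"translation": [0,0,0],"delta_rot": [0,0,0]},{"translation": [0,0,0],"delta_rot": [0,0,0]},{"translation": [0,0,0],"delta_rot": [0,0,0]},{"translation": [0,0,0],"delta_rot": [0,0,0]},{"translation": [0,0,0],"delta_rot": [0,0,0]},{"translation": [0,0,0],"delta_rot": [0,0,0]},{"translation": [0,0,-0.08],"delta_rot": [0,0,0]},{"translation": [0,0,-0.15],"delta_rot": [0,0,0]},{"translation": [0,0,-0.15],"delta_rot": [0,0,0]},{"translation": [0,0,-0.1],"delta_rot": [0,0,0]},{"translation": [0,0,0],"delta_rot": [0,0,0]},{"translation": [0,0,0],"delta_rot": [0,0,0]}]' --grip 100

```text
time: 25.08
tcp_pos: [624.5, 161.4, 332.3]
tcp_rot: [0.019, 1.0, 0.001, 0.002]
force: [1.0, 0.8, -0.3]
finger_gap: 85.2
grasp_force: 0.0
```

```bash
python3 - <<'E'
from bk import *
rel(460,306.5,330,178)
s,_=save("side","s13.png");a=cv2.imread("pics/side0.png")[:,:,::-1].astype(int)
for nm,im in(("0",a),("now",s)):
    h=cv2.cvtColor(im.astype(np.uint8),cv2.COLOR_RGB2HSV)
    m=(h[...,0]<14)&(h[...,1]>100)&(h[...,2]>50);m[:,:230]=0;m[:,260:]=0;m[:135]=0;m[205:]=0
    p=np.argwhere(m);print(nm,p.mean(0),p.min(0),p.max(0))
# bearing of shut mark from w2 wrist pic (state then)
st=dict(tcp_pos=[458.3,308.5,71.7],tcp_rot=[0.019,1.0,-0.001,-0.002])
A=plane("wrist",216,210,40,st);B=plane("wrist",250,222,40,st);d=A-B;print("mark dir",np.degrees(np.arctan2(d[1],d[0])),A,B)
for c in([460,306],[458.5,308.5]): m=(A+B)[:2]/2-c;print(np.degrees(np.arctan2(m[1],m[0])))
E
```

```text
at [624.5 161.4 332.3] yaw 177.8 tilt 0.28 F [ 1.   0.8 -0.3] gap 85.2 t 25.1 | rot z -0.0017 = 1 x -0.0017 | tr [0.678  0.5569 0.0093] = 6 x [0.113  0.0928 0.0015]
0 [176.24418605 245.27906977] [146 238] [196 259]
now [174.7244898  245.71428571] [145 239] [196 259]
mark dir -112.98149762785856 [434.70130303 252.22015891  40.        ] [442.14622818 269.77506283  40.        ]
-115.61522185282726
-112.91068444083123
```

Brush is back in its holder as at the start. Back to the valve.

Emit:
carry_out --targets '[{"translation": [0.113,0.093,0],"delta_rot": [0,0,0]},{"translation": [0.113,0.093,0],"delta_rot": [0,0,0]},{"translation": [0.113,0.093,0],"delta_rot": [0,0,0]},{"translation": [0.113,0.093,0],"delta_rot": [0,0,0]},{"translation": [0.113,0.093,0],"delta_rot": [0,0,0]},{"translation": [0.113,0.093,0],"delta_rot": [0,0,0]},{"translation": [0,0,0.1],"delta_rot": [0,0,0]},{"translation": [0,0,0.1],"delta_rot": [0,0,0]},{"translation": [0,0,0.1],"delta_rot": [0,0,0]},{"translation": [0,0,0.1],"delta_rot": [0,0,0]},{"translation": [0,0,0],"delta_rot": [0,0,0]},{"translation": [0,0,0],"delta_rot": [0,0,0]},{"translation": [0,0,0],"delta_rot": [0,0,0]}]'

```text
time: 26.22
tcp_pos: [460.2, 306.8, 231.0]
tcp_rot: [0.019, 1.0, 0.001, 0.001]
force: [-0.4, 0.2, 0.2]
finger_gap: 85.0
grasp_force: 0.0
```

```bash
python3 - <<'E'
from bk import *
rel(459.3,307.5,71,178)
E
```

```text
at [460.2 306.8 231. ] yaw 177.8 tilt 0.11 F [-0.4  0.2  0.2] gap 85.0 t 26.2 | rot z -0.0018 = 1 x -0.0018 | tr [0.0037 0.0027 0.64  ] = 5 x [0.0007 0.0005 0.128 ]
```

Emit:
carry_out --targets '[{"translation": [0,0,0.12],"delta_rot": [0,0,0]},{"translation": [0,0,0.12],"delta_rot": [0,0,0]},{"translation": [0,0,0.12],"delta_rot": [0,0,0]},{"translation": [0,0,0.12],"delta_rot": [0,0,0]},{"translation": [0,0,0.1],"delta_rot": [0,0,0]},{"translation": [0,0,0.05],"delta_rot": [0,0,0]},{"translation": [0,0,0],"delta_rot": [0,0,0]},{"translation": [0,0,0],"delta_rot": [0,0,0]}]'

```text
time: 26.88
tcp_pos: [461.0, 307.4, 74.1]
tcp_rot: [0.019, 1.0, 0.001, 0.001]
force: [0.3, 0.6, 1.4]
finger_gap: 85.4
grasp_force: 0.0
```

Emit:
carry_out --targets '[{"translation": [0,0,0],"delta_rot": [0,0,0]},{"translation": [0,0,0],"delta_rot": [0,0,0]},{"translation": [0,0,0],"delta_rot": [0,0,0]},{"translation": [0,0,0],"delta_rot": [0,0,0]},{"translation": [0,0,0],"delta_rot": [0,0,0]},{"translation": [0,0,0],"delta_rot": [0,0,0]},{"translation": [0,0,0],"delta_rot": [0,0,0]},{"translation": [0,0,0],"delta_rot": [0,0,0]},{"translation": [0,0,0],"delta_rot": [0,0,0]},{"translation": [0,0,0],"delta_rot": [0,0,0]}]' --grip 0 --newtons 25

```text
time: 27.72
tcp_pos: [460.6, 308.1, 73.6]
tcp_rot: [0.019, 1.0, 0.002, 0.001]
force: [2.0, 5.4, 0.9]
finger_gap: 15.6
grasp_force: 31.7
```

Emit:
carry_out --targets '[{"translation": [0,0,0],"delta_rot": [0,0,0.077]},{"translation": [0,0,0],"delta_rot": [0,0,0.077]},{"translation": [0,0,0],"delta_rot": [0,0,0.077]},{"translation": [0,0,0],"delta_rot": [0,0,0.077]},{"translation": [0,0,0],"delta_rot": [0,0,0.077]},{"translation": [0,0,0],"delta_rot": [0,0,0.077]},{"translation": [0,0,0],"delta_rot": [0,0,0.077]},{"translation": [0,0,0],"delta_rot": [0,0,0.077]},{"translation": [0,0,0],"delta_rot": [0,0,0.077]},{"translation": [0,0,0],"delta_rot": [0,0,0.077]},{"translation": [0,0,0],"delta_rot": [0,0,0.077]},{"translation": [0,0,0],"delta_rot": [0,0,0.077]},{"translation": [0,0,0],"delta_rot": [0,0,0.077]},{"translation": [0,0,0],"delta_rot": [0,0,0.077]},{"translation": [0,0,0],"delta_rot": [0,0,0.077]},{"translation": [0,0,0],"delta_rot": [0,0,0.077]},{"translation": [0,0,0],"delta_rot": [0,0,0]},{"translation": [0,0,0],"delta_rot": [0,0,0]},{"translation": [0,0,0],"delta_rot": [0,0,0]}]'

```text
time: 29.3
tcp_pos: [458.3, 306.8, 73.5]
tcp_rot: [0.834, 0.552, -0.001, -0.0]
force: [-5.0, -0.3, 8.5]
finger_gap: 15.2
grasp_force: 32.8
```

```bash
python3 - <<'E'
from bk import *
rel(459.3,307.5,71,67)
E
```

```text
at [458.3 306.8  73.5] yaw 67.0 tilt 0.13 F [-5.  -0.3  8.5] gap 15.2 t 29.3 | rot z -0.0001 = 1 x -0.0001 | tr [0.0041 0.0026 0.01  ] = 1 x [0.0041 0.0026 0.01  ]
```

Release, rise, and check numerically.

Emit:
carry_out --targets '[{"translation": [0,0,0],"delta_rot": [0,0,0]},{"translation": [0,0,0],"delta_rot": [0,0,0]},{"translation": [0,0,0],"delta_rot": [0,0,0]},{"translation": [0,0,0],"delta_rot": [0,0,0]},{"translation": [0,0,0],"delta_rot": [0,0,0]},{"translation": [0,0,0],"delta_rot": [0,0,0]},{"translation": [0,0,-0.1],"delta_rot": [0,0,0]},{"translation": [0,0,-0.14],"delta_rot": [0,0,0]},{"translation": [0,0,-0.14],"delta_rot": [0,0,0]},{"translation": [0,0,-0.12],"delta_rot": [0,0,0]},{"translation": [0,0,0],"delta_rot": [0,0,0]},{"translation": [0,0,0],"delta_rot": [0,0,0]},{"translation": [0,0,0],"delta_rot": [0,0,0]}]' --grip 100

```text
time: 30.38
tcp_pos: [459.9, 306.1, 197.2]
tcp_rot: [0.834, 0.552, 0.0, 0.0]
force: [0.3, -0.6, -0.4]
finger_gap: 85.2
grasp_force: 0.0
```

```bash
python3 - <<'E'
from bk import *
rel(460,306.5,200,67)
im,st=save("wrist","w14.png")
c=proj("wrist",[[460.5,306,40]],st)[0].astype(int);print(c)
x0,y0=c[0]-75,c[1]-75
cv2.imwrite("pics/w14c.png",cv2.resize(im[max(y0,0):y0+160,x0:x0+150,::-1],(540,576),interpolation=cv2.INTER_CUBIC))
# dark ring profile: dark pixels at radius 50-58mm (mark) on dial plane; nose at 40mm,z60; bar direction by rear/front at z80
g=im.max(2).astype(float);C=np.array([460.5,306])
for r,z in((58,40),(55,40),(52,40),(45,58)):
    a=np.radians(np.arange(-150,-75,1.));P=np.c_[C[0]+r*np.cos(a),C[1]+r*np.sin(a),0*a+z]
    q=proj("wrist",P,st).astype(np.float32);v=cv2.remap(g.astype(np.float32),q[:,0],q[:,1],1).ravel()
    print(r,z,[int(np.degrees(b)) for b,k in zip(a,v) if k<130])
E
```

```text
at [459.9 306.1 197.2] yaw 66.9 tilt 0.05 F [ 0.3 -0.6 -0.4] gap 85.2 t 30.4 | rot z -0.0006 = 1 x -0.0006 | tr [ 0.0016 -0.0001 -0.0112] = 1 x [ 0.0016 -0.0001 -0.0112]
[321 187]
58 40 [-117, -116, -115, -114, -100, -85]
55 40 [-119, -119, -118, -112, -111, -110, -101, -100, -85]
52 40 [-119, -119, -118, -112, -111, -110]
45 58 [-121, -119, -119, -118, -112, -111, -110, -99, -82]
```

View pics/w14c.png

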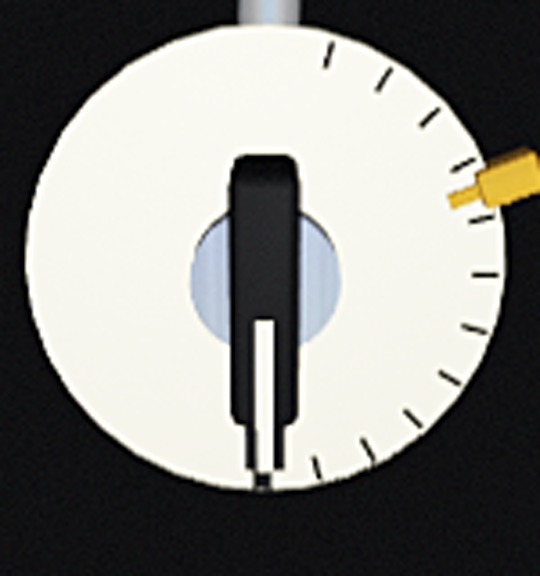

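Pointer's white line ends exactly on the shut mark (262,482). Now the beakers.

Emit:
carry_out --targets '[{"translation": [0,0,0],"delta_rot": [0,0,0.0746]},{"translation": [0,0,0],"delta_rot": [0,0,0.0746]},{"translation": [0,0,0],"delta_rot": [0,0,0.0746]},{"translation": [0,0,0],"delta_rot": [0,0,0.0746]},{"translation": [0,0,0],"delta_rot": [0,0,0.0746]},{"translation": [0,0,0],"delta_rot": [0,0,0.0746]},{"translation": [0,0,0],"delta_rot": [0,0,0.0746]},{"translation": [0,0,0],"delta_rot": [0,0,0]}]'

```text
time: 31.1
tcp_pos: [459.3, 306.0, 196.0]
tcp_rot: [0.985, 0.172, -0.001, 0.0]
force: [-0.7, -0.6, 0.6]
finger_gap: 85.6
grasp_force: 0.0
```

```bash
cat >> bk.py <<'E'
def rim(im,x,y,d,z,n="top",st=None):
    """refine rim centre: circle through the outer bright edge, found along rays from the guess"""
    g=cv2.GaussianBlur(im.max(2).astype(np.float32),(0,0),.7);pts=[]
    for a in np.radians(np.arange(0,360,6)):
        rr=np.arange(d/2-12,d/2+14,.5)
        P=np.c_[x+rr*np.cos(a),y+rr*np.sin(a),0*rr+z];q=proj(n,P,st).astype(np.float32)
        v=cv2.remap(g,q[:,0],q[:,1],1).ravel();i=np.argmin(np.diff(v))
        pts.append([x+rr[i]*np.cos(a),y+rr[i]*np.sin(a),v[i]-v[i+1]])
    p=np.array(pts);A=np.c_[2*p[:,:2],np.ones(len(p))];k=p[:,2]>np.median(p[:,2])*.4
    for _ in range(4):
        s=np.linalg.lstsq(A[k],(p[k,:2]**2).sum(1),rcond=None)[0];r=np.sqrt(s[2]+s[0]**2+s[1]**2)
        e=np.abs(np.hypot(*(p[:,:2]-s[:2]).T)-r);k=e<max(1.5,1.5*np.median(e))
    print("rim",s[:2].round(1),"diam",(2*r).round(1),"n",k.sum());return s[:2]
E
python3 - <<'E'
from bk import *
rel(495,75.5,200,20)
im=arm.snapshot("top");beakers(im)
rim(im,495,75.5,64,120);rim(im,464.3,-124.8,60,95);rim(im,588,-15,51,75)
E
```

```text
at [459.3 306.  196. ] yaw 19.8 tilt 0.11 F [-0.7 -0.6  0.6] gap 85.6 t 31.1 | rot z -0.0022 = 1 x -0.0022 | tr [-0.181   0.9151 -0.016 ] = 6 x [-0.0302  0.1525 -0.0027]
blob [332 183  24  27 484] [343.2 196.6] {'L': [589.0, -14.0], 'M': [590.0, -15.0], 'S': [591.0, -15.0]}
blob [287 223  33  34 849] [302.7 240.3] {'L': [493.0, 79.0], 'M': [493.0, 80.0], 'S': [492.0, 81.0]}
blob [378 238  35  30 806] [395.1 252.1] {'L': [463.0, -127.0], 'M': [462.0, -129.0], 'S': [461.0, -130.0]}
rim [494.6  75.1] diam 64.5 n 56
rim [ 464.5 -124.5] diam 60.4 n 56
rim [587.9 -14.4] diam 52.0 n 55
```

Excellent: positions confirmed.

Emit:
carry_out --targets '[{"translation": [-0.03,0.152,0],"delta_rot": [0,0,0]},{"translation": [-0.03,0.152,0],"delta_rot": [0,0,0]},{"translation": [-0.03,0.152,0],"delta_rot": [0,0,0]},{"translation": [-0.03,0.152,0],"delta_rot": [0,0,0]},{"translation": [-0.03,0.152,0],"delta_rot": [0,0,0]},{"translation": [-0.03,0.152,0],"delta_rot": [0,0,0]},{"translation": [0,0,0],"delta_rot": [0,0,0]},{"translation": [0,0,0],"delta_rot": [0,0,0]},{"translation": [0,0,0],"delta_rot": [0,0,0]}]'

```text
time: 31.9
tcp_pos: [495.2, 77.4, 197.1]
tcp_rot: [0.985, 0.174, 0.0, -0.001]
force: [0.5, 0.4, 0.5]
finger_gap: 85.4
grasp_force: 0.0
```

```bash
python3 - <<'E'
from bk import *
rel(494.5,75.2,80,20)
E
```

```text
at [495.2  77.4 197.1] yaw 20.1 tilt 0.08 F [0.5 0.4 0.5] gap 85.4 t 31.9 | rot z 0.0008 = 1 x 0.0008 | tr [-0.0056  0.0072  0.4686] = 3 x [-0.0019  0.0024  0.1562]
```

Emit:
carry_out --targets '[{"translation": [-0.005,0.007,0.08],"delta_rot": [0,0,0]},{"translation": [0,0,0.1],"delta_rot": [0,0,0]},{"translation": [0,0,0.1],"delta_rot": [0,0,0]},{"translation": [0,0,0.1],"delta_rot": [0,0,0]},{"translation": [0,0,0.085],"delta_rot": [0,0,0]},{"translation": [0,0,0],"delta_rot": [0,0,0]},{"translation": [0,0,0],"delta_rot": [0,0,0]},{"translation": [0,0,0],"delta_rot": [0,0,0]}]'

```text
time: 32.57
tcp_pos: [495.9, 76.3, 82.6]
tcp_rot: [0.985, 0.175, 0.001, -0.0]
force: [0.3, -0.1, 0.6]
finger_gap: 85.4
grasp_force: 0.0
```

Emit:
carry_out --targets '[{"translation": [0,0,0],"delta_rot": [0,0,0]},{"translation": [0,0,0],"delta_rot": [0,0,0]},{"translation": [0,0,0],"delta_rot": [0,0,0]},{"translation": [0,0,0],"delta_rot": [0,0,0]},{"translation": [0,0,0],"delta_rot": [0,0,0]},{"translation": [0,0,0],"delta_rot": [0,0,0]},{"translation": [0,0,0],"delta_rot": [0,0,0]}]' --grip 0 --newtons 30

```text
time: 33.15
tcp_pos: [496.5, 75.6, 83.4]
tcp_rot: [0.985, 0.173, 0.002, -0.0]
force: [-1.1, 1.5, 6.8]
finger_gap: 64.4
grasp_force: 32.6
```

Lift 150 mm, then plan to the mat.

Emit:
carry_out --targets '[{"translation": [0,0,-0.08],"delta_rot": [0,0,0]},{"translation": [0,0,-0.1],"delta_rot": [0,0,0]},{"translation": [0,0,-0.1],"delta_rot": [0,0,0]},{"translation": [0,0,-0.1],"delta_rot": [0,0,0]},{"translation": [0,0,-0.1],"delta_rot": [0,0,0]},{"translation": [0,0,-0.1],"delta_rot": [0,0,0]},{"translation": [0,0,0],"delta_rot": [0,0,0]}]'

```text
time: 33.73
tcp_pos: [497.8, 75.3, 232.2]
tcp_rot: [0.985, 0.173, 0.005, 0.001]
force: [1.2, 0.6, -1.1]
finger_gap: 64.1
grasp_force: 34.0
```

```bash
python3 - <<'E'
from bk import *
rel(618,-312,230,20)
im=arm.snapshot("side");print(im.shape)
# mat corners refined from initial top picture
t=cv2.imread("pics/top0.png");h=cv2.cvtColor(t,cv2.COLOR_BGR2HSV)
w=(h[...,2]>60).astype(np.uint8);w[:, :415]=0;w[:,515:]=0;w[:150]=0;w[295:]=0
w=cv2.morphologyEx(w,cv2.MORPH_CLOSE,np.ones((5,5)))
p=cv2.convexHull(np.argwhere(w)[:,::-1].astype(np.int32));q=cv2.approxPolyDP(p,5,True)[:,0]
M=np.array([plane("top",*c,4) for c in q]);print(q.tolist(),M.round(1).tolist(),M.mean(0))
E
```

```text
at [497.8  75.3 232.2] yaw 20.0 tilt 0.63 F [ 1.2  0.6 -1.1] gap 64.1 t 33.7 | rot z -0.0005 = 1 x -0.0005 | tr [-0.078   1.6202  0.0089] = 11 x [-0.0071  0.1473  0.0008]
(400, 640, 3)
[[501, 164], [500, 281], [429, 278], [415, 201], [432, 162]] [[663.4, -398.0, 4.0], [384.9, -382.3, 4.0], [396.1, -213.8, 4.0], [578.8, -186.7, 4.0], [671.7, -231.2, 4.0]] [ 538.97854288 -282.40796948    4.        ]
```

Emit:
carry_out --targets '[{"translation": [-0.005,0.08,0],"delta_rot": [0,0,0]},{"translation": [-0.005,0.11,0],"delta_rot": [0,0,0]},{"translation": [-0.005,0.12,0],"delta_rot": [0,0,0]},{"translation": [-0.005,0.12,0],"delta_rot": [0,0,0]},{"translation": [-0.005,0.12,0],"delta_rot": [0,0,0]},{"translation": [-0.005,0.12,0],"delta_rot": [0,0,0]},{"translation": [-0.005,0.12,0],"delta_rot": [0,0,0]},{"translation": [-0.005,0.12,0],"delta_rot": [0,0,0]},{"translation": [-0.005,0.12,0],"delta_rot": [0,0,0]},{"translation": [-0.005,0.12,0],"delta_rot": [0,0,0]},{"translation": [-0.005,0.12,0],"delta_rot": [0,0,0]},{"translation": [-0.005,0.12,0],"delta_rot": [0,0,0]},{"translation": [-0.005,0.12,0],"delta_rot": [0,0,0]},{"translation": [-0.005,0.11,0],"delta_rot": [0,0,0]},{"translation": [0,0,0],"delta_rot": [0,0,0]},{"translation": [0,0,0],"delta_rot": [0,0,0]}]'

```text
time: 35.12
tcp_pos: [615.4, -314.0, 223.7]
tcp_rot: [0.985, 0.171, -0.001, -0.001]
force: [-0.2, 0.0, -2.6]
finger_gap: 64.4
grasp_force: 34.1
```

```bash
python3 - <<'E'
from bk import *
rel(618,-312,90,20)
E
```

```text
at [ 615.4 -314.   223.7] yaw 19.7 tilt 0.16 F [-0.2  0.  -2.6] gap 64.4 t 35.1 | rot z -0.0028 = 1 x -0.0028 | tr [ 0.0125 -0.004   0.5349] = 4 x [ 0.0031 -0.001   0.1337]
```

Emit:
carry_out --targets '[{"translation": [0.01,-0.003,0.1],"delta_rot": [0,0,0]},{"translation": [0,0,0.12],"delta_rot": [0,0,0]},{"translation": [0,0,0.12],"delta_rot": [0,0,0]},{"translation": [0,0,0.1],"delta_rot": [0,0,0]},{"translation": [0,0,0.05],"delta_rot": [0,0,0]},{"translation": [0,0,0.02],"delta_rot": [0,0,0]},{"translation": [0,0,0],"delta_rot": [0,0,0]},{"translation": [0,0,0],"delta_rot": [0,0,0]},{"translation": [0,0,0],"delta_rot": [0,0,0]}]'

```text
time: 35.87
tcp_pos: [620.4, -310.5, 101.3]
tcp_rot: [0.985, 0.173, 0.002, 0.001]
force: [0.2, -0.7, -1.0]
finger_gap: 64.4
grasp_force: 34.1
```

Emit:
carry_out --targets '[{"translation": [0,0,0.008],"delta_rot": [0,0,0]},{"translation": [0,0,0.008],"delta_rot": [0,0,0]},{"translation": [0,0,0.008],"delta_rot": [0,0,0]},{"translation": [0,0,0.006],"delta_rot": [0,0,0]},{"translation": [0,0,0.006],"delta_rot": [0,0,0]},{"translation": [0,0,0.006],"delta_rot": [0,0,0]},{"translation": [0,0,0],"delta_rot": [0,0,0]},{"translation": [0,0,0],"delta_rot": [0,0,0]}]'

```text
time: 36.53
tcp_pos: [619.0, -310.2, 88.3]
tcp_rot: [0.985, 0.173, 0.001, -0.0]
force: [0.1, -0.6, -0.9]
finger_gap: 64.4
grasp_force: 34.1
```

Emit:
carry_out --targets '[{"translation": [0,0,0.004],"delta_rot": [0,0,0]},{"translation": [0,0,0.004],"delta_rot": [0,0,0]},{"translation": [0,0,0],"delta_rot": [0,0,0]},{"translation": [0,0,0],"delta_rot": [0,0,0]},{"translation": [0,0,0],"delta_rot": [0,0,0]}]'

```text
time: 36.95
tcp_pos: [619.5, -310.2, 87.5]
tcp_rot: [0.985, 0.173, 0.001, 0.0]
force: [-1.3, 1.7, 5.5]
finger_gap: 64.5
grasp_force: 34.5
```

Emit:
carry_out --targets '[{"translation": [0,0,0],"delta_rot": [0,0,0]},{"translation": [0,0,0],"delta_rot": [0,0,0]},{"translation": [0,0,0],"delta_rot": [0,0,0]},{"translation": [0,0,0],"delta_rot": [0,0,0]},{"translation": [0,0,0],"delta_rot": [0,0,0]},{"translation": [0,0,0],"delta_rot": [0,0,0]},{"translation": [0,0,-0.06],"delta_rot": [0,0,0]},{"translation": [0,0,-0.12],"delta_rot": [0,0,0]},{"translation": [0,0,-0.12],"delta_rot": [0,0,0]},{"translation": [0,0,-0.12],"delta_rot": [0,0,0]},{"translation": [0,0,-0.05],"delta_rot": [0,0,0]},{"translation": [0,0,0],"delta_rot": [0,0,0]},{"translation": [0,0,0],"delta_rot": [0,0,0]}]' --grip 100

```text
time: 38.03
tcp_pos: [619.1, -310.3, 204.2]
tcp_rot: [0.985, 0.173, 0.001, 0.0]
force: [-0.3, -0.2, -0.3]
finger_gap: 85.2
grasp_force: 0.0
```

```bash
python3 - <<'E'
from bk import *
rel(464.5,-124.5,190,20)
E
```

```text
at [ 619.1 -310.3  204.2] yaw 20.0 tilt 0.13 F [-0.3 -0.2 -0.3] gap 85.2 t 38.0 | rot z -0.0004 = 1 x -0.0004 | tr [-0.327  -0.9098  0.0567] = 7 x [-0.0467 -0.13    0.0081]
```

Emit:
carry_out --targets '[{"translation": [-0.041,-0.114,0.007],"delta_rot": [0,0,0]},{"translation": [-0.041,-0.114,0.007],"delta_rot": [0,0,0]},{"translation": [-0.041,-0.114,0.007],"delta_rot": [0,0,0]},{"translation": [-0.041,-0.114,0.007],"delta_rot": [0,0,0]},{"translation": [-0.041,-0.114,0.007],"delta_rot": [0,0,0]},{"translation": [-0.041,-0.114,0.007],"delta_rot": [0,0,0]},{"translation": [-0.041,-0.114,0.007],"delta_rot": [0,0,0]},{"translation": [-0.041,-0.114,0.007],"delta_rot": [0,0,0]},{"translation": [0,0,0],"delta_rot": [0,0,0]},{"translation": [0,0,0],"delta_rot": [0,0,0]},{"translation": [0,0,0],"delta_rot": [0,0,0]}]'

```text
time: 38.95
tcp_pos: [463.6, -124.3, 188.7]
tcp_rot: [0.985, 0.173, 0.0, -0.0]
force: [-0.9, -0.8, 1.7]
finger_gap: 85.5
grasp_force: 0.0
```

```bash
python3 - <<'E'
from bk import *
rel(464.5,-124.5,62,20)
im=arm.snapshot("top");rim(im,619.5,-310,64,124);rim(im,588,-14.5,51,75)
im,st=save("wrist","w20.png");rim(im,464.5,-124.5,60,95,"wrist",st)
E
```

```text
at [ 463.6 -124.3  188.7] yaw 19.9 tilt 0.05 F [-0.9 -0.8  1.7] gap 85.5 t 39.0 | rot z -0.0006 = 1 x -0.0006 | tr [0.0031 0.0018 0.5068] = 4 x [0.0008 0.0005 0.1267]
rim [ 619.9 -311.2] diam 67.9 n 37
rim [588.2 -14.2] diam 52.1 n 53
rim [ 467.1 -123.6] diam 62.4 n 38
```

Emit:
carry_out --targets '[{"translation": [0.005,0.001,0.09],"delta_rot": [0,0,0]},{"translation": [0,0,0.1],"delta_rot": [0,0,0]},{"translation": [0,0,0.1],"delta_rot": [0,0,0]},{"translation": [0,0,0.1],"delta_rot": [0,0,0]},{"translation": [0,0,0.1],"delta_rot": [0,0,0]},{"translation": [0,0,0.02],"delta_rot": [0,0,0]},{"translation": [0,0,0],"delta_rot": [0,0,0]},{"translation": [0,0,0],"delta_rot": [0,0,0]},{"translation": [0,0,0],"delta_rot": [0,0,0]}]'

```text
time: 39.8
tcp_pos: [466.9, -124.2, 63.8]
tcp_rot: [0.985, 0.173, 0.002, 0.0]
force: [0.2, -0.3, 1.0]
finger_gap: 85.8
grasp_force: 0.0
```

Emit:
carry_out --targets '[{"translation": [0,0,0],"delta_rot": [0,0,0]},{"translation": [0,0,0],"delta_rot": [0,0,0]},{"translation": [0,0,0],"delta_rot": [0,0,0]},{"translation": [0,0,0],"delta_rot": [0,0,0]},{"translation": [0,0,0],"delta_rot": [0,0,0]},{"translation": [0,0,0],"delta_rot": [0,0,0]},{"translation": [0,0,0],"delta_rot": [0,0,0]},{"translation": [0,0,0],"delta_rot": [0,0,0]}]' --grip 0 --newtons 30

```text
time: 40.47
tcp_pos: [466.4, -123.9, 63.8]
tcp_rot: [0.985, 0.173, 0.002, 0.0]
force: [-2.3, 0.2, 6.3]
finger_gap: 59.8
grasp_force: 31.8
```

Emit:
carry_out --targets '[{"translation": [0,0,-0.08],"delta_rot": [0,0,0]},{"translation": [0,0,-0.1],"delta_rot": [0,0,0]},{"translation": [0,0,-0.1],"delta_rot": [0,0,0]},{"translation": [0,0,-0.1],"delta_rot": [0,0,0]},{"translation": [0,0,-0.1],"delta_rot": [0,0,0]},{"translation": [0,0.1,-0.04],"delta_rot": [0,0,0]},{"translation": [0,0.11,0],"delta_rot": [0,0,0]},{"translation": [0,0.11,0],"delta_rot": [0,0,0]},{"translation": [0,0.11,0],"delta_rot": [0,0,0]},{"translation": [-0.013,0.11,0],"delta_rot": [0,0,0]},{"translation": [0,0.11,0],"delta_rot": [0,0,0]},{"translation": [0,0.11,0],"delta_rot": [0,0,0]},{"translation": [0,0.01,0],"delta_rot": [0,0,0]},{"translation": [0,0,0],"delta_rot": [0,0,0]},{"translation": [0,0,0],"delta_rot": [0,0,0]}]'

```text
time: 41.72
tcp_pos: [527.8, -304.9, 191.9]
tcp_rot: [0.985, 0.173, 0.0, -0.001]
force: [0.1, 1.3, -0.5]
finger_gap: 59.7
grasp_force: 33.1
```

```bash
python3 - <<'E'
from bk import *
rel(529,-306,78,20)
E
```

```text
at [ 527.8 -304.9  191.9] yaw 20.0 tilt 0.12 F [ 0.1  1.3 -0.5] gap 59.7 t 41.7 | rot z -0.0003 = 1 x -0.0003 | tr [0.0032 0.0057 0.4556] = 3 x [0.0011 0.0019 0.1519]
```

Emit:
carry_out --targets '[{"translation": [0,0.005,0.1],"delta_rot": [0,0,0]},{"translation": [0,0,0.12],"delta_rot": [0,0,0]},{"translation": [0,0,0.12],"delta_rot": [0,0,0]},{"translation": [0,0,0.08],"delta_rot": [0,0,0]},{"translation": [0,0,0.03],"delta_rot": [0,0,0]},{"translation": [0,0,0],"delta_rot": [0,0,0]},{"translation": [0,0,0],"delta_rot": [0,0,0]},{"translation": [0,0,0],"delta_rot": [0,0,0]}]'

```text
time: 42.38
tcp_pos: [529.9, -307.0, 82.0]
tcp_rot: [0.985, 0.174, 0.002, 0.001]
force: [-0.2, -0.7, -0.7]
finger_gap: 60.0
grasp_force: 33.1
```

Emit:
carry_out --targets '[{"translation": [0,0,0.008],"delta_rot": [0,0,0]},{"translation": [0,0,0.008],"delta_rot": [0,0,0]},{"translation": [0,0,0.008],"delta_rot": [0,0,0]},{"translation": [0,0,0.008],"delta_rot": [0,0,0]},{"translation": [0,0,0.006],"delta_rot": [0,0,0]},{"translation": [0,0,0.006],"delta_rot": [0,0,0]},{"translation": [0,0,0.004],"delta_rot": [0,0,0]},{"translation": [0,0,0],"delta_rot": [0,0,0]},{"translation": [0,0,0],"delta_rot": [0,0,0]}]'

```text
time: 43.13
tcp_pos: [528.6, -306.8, 67.9]
tcp_rot: [0.985, 0.173, 0.001, -0.0]
force: [-0.5, 0.8, 0.8]
finger_gap: 59.6
grasp_force: 33.3
```

Emit:
carry_out --targets '[{"translation": [0,0,0.004],"delta_rot": [0,0,0]},{"translation": [0,0,0.004],"delta_rot": [0,0,0]},{"translation": [0,0,0],"delta_rot": [0,0,0]},{"translation": [0,0,0],"delta_rot": [0,0,0]}]'

```text
time: 43.47
tcp_pos: [528.7, -306.8, 67.9]
tcp_rot: [0.985, 0.173, 0.001, -0.0]
force: [-4.7, 2.9, 12.5]
finger_gap: 59.6
grasp_force: 34.0
```

Emit:
carry_out --targets '[{"translation": [0,0,0],"delta_rot": [0,0,0]},{"translation": [0,0,0],"delta_rot": [0,0,0]},{"translation": [0,0,0],"delta_rot": [0,0,0]},{"translation": [0,0,0],"delta_rot": [0,0,0]},{"translation": [0,0,0],"delta_rot": [0,0,0]},{"translation": [0,0,0],"delta_rot": [0,0,0]},{"translation": [0,0,-0.06],"delta_rot": [0,0,0]},{"translation": [0,0,-0.12],"delta_rot": [0,0,0]},{"translation": [0,0,-0.12],"delta_rot": [0,0,0]},{"translation": [0,0,-0.12],"delta_rot": [0,0,0]},{"translation": [0,0,-0.08],"delta_rot": [0,0,0]},{"translation": [0,0,0],"delta_rot": [0,0,0]},{"translation": [0,0,0],"delta_rot": [0,0,0]}]' --grip 100

```text
time: 44.55
tcp_pos: [529.1, -307.3, 192.2]
tcp_rot: [0.985, 0.173, 0.002, 0.001]
force: [0.2, -0.1, -0.5]
finger_gap: 85.6
grasp_force: 0.0
```

```bash
python3 - <<'E'
from bk import *
rel(588.2,-14.5,190,20)
E
```

```text
at [ 529.1 -307.3  192.2] yaw 20.0 tilt 0.23 F [ 0.2 -0.1 -0.5] gap 85.6 t 44.5 | rot z -0.0004 = 1 x -0.0004 | tr [ 0.6226 -1.0198  0.0089] = 8 x [ 0.0778 -0.1275  0.0011]
```

Emit:
carry_out --targets '[{"translation": [0.062,-0.102,0],"delta_rot": [0,0,0]},{"translation": [0.062,-0.102,0],"delta_rot": [0,0,0]},{"translation": [0.062,-0.102,0],"delta_rot": [0,0,0]},{"translation": [0.062,-0.102,0],"delta_rot": [0,0,0]},{"translation": [0.062,-0.102,0],"delta_rot": [0,0,0]},{"translation": [0.062,-0.102,0],"delta_rot": [0,0,0]},{"translation": [0.062,-0.102,0],"delta_rot": [0,0,0]},{"translation": [0.062,-0.102,0],"delta_rot": [0,0,0]},{"translation": [0.062,-0.102,0],"delta_rot": [0,0,0]},{"translation": [0.062,-0.102,0],"delta_rot": [0,0,0]},{"translation": [0,0,0],"delta_rot": [0,0,0]},{"translation": [0,0,0],"delta_rot": [0,0,0]},{"translation": [0,0,0],"delta_rot": [0,0,0]}]'

```text
time: 45.63
tcp_pos: [586.2, -15.0, 189.5]
tcp_rot: [0.985, 0.173, -0.001, -0.0]
force: [-0.2, 0.1, -0.3]
finger_gap: 85.6
grasp_force: 0.0
```

```bash
python3 - <<'E'
from bk import *
rel(588.2,-14.5,47,20)
im=arm.snapshot("top");rim(im,619.5,-310,64,124);rim(im,529,-307,60,99)
im,st=save("wrist","w21.png");rim(im,588.2,-14.5,51,75,"wrist",st)
E
```

```text
at [586.2 -15.  189.5] yaw 20.0 tilt 0.07 F [-0.2  0.1 -0.3] gap 85.6 t 45.6 | rot z -0.0005 = 1 x -0.0005 | tr [0.0082 0.0007 0.5701] = 4 x [0.002  0.0002 0.1425]
rim [ 620.  -311.6] diam 68.5 n 33
rim [ 527.2 -308.4] diam 60.3 n 51
rim [590.5 -13.5] diam 53.6 n 39
```

Emit:
carry_out --targets '[{"translation": [0.01,0,0.09],"delta_rot": [0,0,0]},{"translation": [0,0,0.12],"delta_rot": [0,0,0]},{"translation": [0,0,0.12],"delta_rot": [0,0,0]},{"translation": [0,0,0.12],"delta_rot": [0,0,0]},{"translation": [0,0,0.08],"delta_rot": [0,0,0]},{"translation": [0,0,0.04],"delta_rot": [0,0,0]},{"translation": [0,0,0],"delta_rot": [0,0,0]},{"translation": [0,0,0],"delta_rot": [0,0,0]},{"translation": [0,0,0],"delta_rot": [0,0,0]}]'

```text
time: 46.48
tcp_pos: [590.9, -13.9, 50.3]
tcp_rot: [0.985, 0.173, 0.002, 0.0]
force: [0.2, 0.2, 0.1]
finger_gap: 85.5
grasp_force: 0.0
```

Emit:
carry_out --targets '[{"translation": [0,0,0],"delta_rot": [0,0,0]},{"translation": [0,0,0],"delta_rot": [0,0,0]},{"translation": [0,0,0],"delta_rot": [0,0,0]},{"translation": [0,0,0],"delta_rot": [0,0,0]},{"translation": [0,0,0],"delta_rot": [0,0,0]},{"translation": [0,0,0],"delta_rot": [0,0,0]},{"translation": [0,0,0],"delta_rot": [0,0,0]},{"translation": [0,0,0],"delta_rot": [0,0,0]}]' --grip 0 --newtons 30

```text
time: 47.15
tcp_pos: [590.5, -13.4, 50.0]
tcp_rot: [0.985, 0.173, 0.002, 0.0]
force: [-0.8, -0.1, 6.9]
finger_gap: 51.4
grasp_force: 31.6
```

Emit:
carry_out --targets '[{"translation": [0,0,-0.08],"delta_rot": [0,0,0]},{"translation": [0,0,-0.12],"delta_rot": [0,0,0]},{"translation": [0,0,-0.12],"delta_rot": [0,0,0]},{"translation": [0,0,-0.12],"delta_rot": [0,0,0]},{"translation": [0,0,-0.12],"delta_rot": [0,0,0]},{"translation": [-0.08,0.073,-0.04],"delta_rot": [0,0,0]},{"translation": [-0.08,0.073,0],"delta_rot": [0,0,0]},{"translation": [-0.08,0.073,0],"delta_rot": [0,0,0]},{"translation": [-0.08,0.073,0],"delta_rot": [0,0,0]},{"translation": [-0.08,0.073,0],"delta_rot": [0,0,0]},{"translation": [-0.08,0.073,0],"delta_rot": [0,0,0]},{"translation": [-0.08,0.073,0],"delta_rot": [0,0,0]},{"translation": [-0.08,0.073,0],"delta_rot": [0,0,0]},{"translation": [-0.08,0.073,0],"delta_rot": [0,0,0]},{"translation": [-0.08,0.073,0],"delta_rot": [0,0,0]},{"translation": [-0.08,0.073,0],"delta_rot": [0,0,0]},{"translation": [-0.08,0.073,0],"delta_rot": [0,0,0]},{"translation": [0,0,0],"delta_rot": [0,0,0]},{"translation": [0,0,0],"delta_rot": [0,0,0]}]'

```text
time: 48.73
tcp_pos: [437.2, -302.8, 197.9]
tcp_rot: [0.985, 0.171, 0.0, -0.0]
force: [-0.4, 0.4, -0.5]
finger_gap: 51.2
grasp_force: 31.7
```

```bash
python3 - <<'E'
from bk import *
rel(439,-301.5,64,20)
E
```

```text
at [ 437.2 -302.8  197.9] yaw 19.7 tilt 0.06 F [-0.4  0.4 -0.5] gap 51.2 t 48.7 | rot z -0.0030 = 1 x -0.0030 | tr [ 0.0085 -0.0026  0.5356] = 4 x [ 0.0021 -0.0006  0.1339]
```

Emit:
carry_out --targets '[{"translation": [0.008,-0.002,0.1],"delta_rot": [0,0,0]},{"translation": [0,0,0.12],"delta_rot": [0,0,0]},{"translation": [0,0,0.12],"delta_rot": [0,0,0]},{"translation": [0,0,0.12],"delta_rot": [0,0,0]},{"translation": [0,0,0.06],"delta_rot": [0,0,0]},{"translation": [0,0,0.01],"delta_rot": [0,0,0]},{"translation": [0,0,0],"delta_rot": [0,0,0]},{"translation": [0,0,0],"delta_rot": [0,0,0]},{"translation": [0,0,0],"delta_rot": [0,0,0]}]'

```text
time: 49.48
tcp_pos: [441.9, -300.4, 67.5]
tcp_rot: [0.985, 0.174, 0.002, 0.001]
force: [0.3, -0.4, -0.8]
finger_gap: 51.1
grasp_force: 31.7
```

Emit:
carry_out --targets '[{"translation": [0,0,0.008],"delta_rot": [0,0,0]},{"translation": [0,0,0.008],"delta_rot": [0,0,0]},{"translation": [0,0,0.008],"delta_rot": [0,0,0]},{"translation": [0,0,0.008],"delta_rot": [0,0,0]},{"translation": [0,0,0.006],"delta_rot": [0,0,0]},{"translation": [0,0,0.006],"delta_rot": [0,0,0]},{"translation": [0,0,0.004],"delta_rot": [0,0,0]},{"translation": [0,0,0],"delta_rot": [0,0,0]},{"translation": [0,0,0],"delta_rot": [0,0,0]}]'

```text
time: 50.23
tcp_pos: [440.4, -300.0, 54.0]
tcp_rot: [0.985, 0.173, 0.001, -0.0]
force: [-2.6, 1.0, 3.3]
finger_gap: 51.3
grasp_force: 31.9
```

Contact made. Release and rise clear.

Emit:
carry_out --targets '[{"translation": [0,0,0.002],"delta_rot": [0,0,0]},{"translation": [0,0,0],"delta_rot": [0,0,0]},{"translation": [0,0,0],"delta_rot": [0,0,0]},{"translation": [0,0,0],"delta_rot": [0,0,0]},{"translation": [0,0,0],"delta_rot": [0,0,0]},{"translation": [0,0,0],"delta_rot": [0,0,0]},{"translation": [0,0,0],"delta_rot": [0,0,0]},{"translation": [0,0,-0.06],"delta_rot": [0,0,0]},{"translation": [0,0,-0.12],"delta_rot": [0,0,0]},{"translation": [0,0,-0.12],"delta_rot": [0,0,0]},{"translation": [0,0,-0.12],"delta_rot": [0,0,0]},{"translation": [0,0,-0.12],"delta_rot": [0,0,0]},{"translation": [0,0,-0.12],"delta_rot": [0,0,0]},{"translation": [-0.1,-0.1,-0.08],"delta_rot": [0,0,0]},{"translation": [0,-0.14,0],"delta_rot": [0,0,0]},{"translation": [0,-0.14,0],"delta_rot": [0,0,0]},{"translation": [0,-0.14,0],"delta_rot": [0,0,0]},{"translation": [0,-0.14,0],"delta_rot": [0,0,0]},{"translation": [0,0,0],"delta_rot": [0,0,0]},{"translation": [0,0,0],"delta_rot": [0,0,0]}]' --grip 100

```text
time: 51.9
tcp_pos: [360.2, -152.4, 238.6]
tcp_rot: [0.985, 0.175, 0.001, 0.001]
force: [-0.0, -0.7, 0.2]
finger_gap: 85.3
grasp_force: 0.0
```

```bash
python3 - <<'E'
from bk import *
rel(439,-301.5,64,20)
im,_=save("top","t30.png");save("side","s30.png")
a=np.radians(-3.3)
for x,y,d,z in((619.5,-311,64,124),(528,-307,60,99),(440,-300,51,79)):
    c=rim(im,x,y,d,z);v=c-[528.5,-306.4];print("mat xy",(v@[np.cos(a),np.sin(a)]).round(1),(v@[-np.sin(a),np.cos(a)]).round(1))
# bystanders & brush/valve: image change since the start
for f,g in(("top0.png","t30.png"),("side0.png","s30.png")):
    D=(cv2.absdiff(cv2.imread("pics/"+f),cv2.imread("pics/"+g)).max(2)>45).astype(np.uint8)
    n,l,s,c=cv2.connectedComponentsWithStats(cv2.morphologyEx(D,cv2.MORPH_OPEN,np.ones((2,2))))
    print(f,[s[i].tolist() for i in range(1,n) if s[i,4]>25])
E
```

```text
at [ 360.2 -152.4  238.6] yaw 20.1 tilt 0.16 F [-0.  -0.7  0.2] gap 85.3 t 51.9 | rot z 0.0014 = 1 x 0.0014 | tr [0.0922 0.6681 0.6985] = 7 x [0.0132 0.0954 0.0998]
rim [ 620.4 -311. ] diam 68.3 n 37
mat xy 92.0 0.7
rim [ 527.3 -308.7] diam 60.3 n 52
mat xy -1.1 -2.4
rim [ 438.1 -301.8] diam 51.6 n 54
mat xy -90.5 -0.6
top0.png [[479, 161, 17, 7, 50], [472, 169, 30, 26, 162], [497, 169, 7, 15, 34], [333, 184, 24, 27, 491], [470, 209, 30, 27, 271], [288, 224, 33, 34, 864], [369, 243, 34, 31, 804], [467, 251, 10, 20, 144], [487, 257, 4, 13, 28], [217, 260, 9, 7, 37], [473, 271, 15, 5, 32], [472, 320, 18, 11, 118], [440, 327, 12, 9, 38], [439, 331, 49, 52, 216], [404, 346, 21, 12, 138], [466, 347, 12, 13, 53], [514, 365, 68, 35, 1066], [507, 376, 7, 24, 100]]
side0.png [[466, 0, 71, 158, 5492], [383, 136, 31, 38, 923], [415, 156, 29, 28, 611], [446, 177, 27, 20, 385], [310, 196, 40, 87, 2822], [387, 199, 34, 33, 636], [257, 313, 12, 5, 34], [246, 319, 24, 8, 61]]
```

```bash
python3 -c "
from cell import arm
print(arm.close_job())"
```

```text
the job is handed in; nothing more can be done
None
```

I handed the job in at about 52 s; no verdict came back, but my last checks showed all three beakers scrubbed and standing on the mat, the brush back in its holder, the valve on its shut mark, and no bystander moved.

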